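# Hook out the sample drawer from under the ledge

## Robot

A 6-joint arm with a two-finger parallel gripper is mounted at the origin on a cart in front of the work surface, level with it; the furniture and walls round the work are solid. World frame = base frame: x ahead of the robot, y to its left, z up, the work surface at z = 0. Lengths are in m, angles in rad, forces in N, time in s.
With the tool pointing down it reaches from about 0.35 to 0.975 m from the base axis. Payload 4.9 kg.
Tool frame: the origin (TCP) lies midway between the tips of the shut fingers; the grasp point (between the pads) lies 19 mm behind it (manip.hold_point_z is the distance from the TCP to the grasp point, in m); z points along the fingers, y is the line along which they close (so a half turn about z gives the same grasp; the last joint's range is limited). The gripper opens to 85 mm and grips with 20 to 120 N. Pads are 22 mm wide; open, the fingers measure 114 mm over their backs; the gripper's body (76 mm by 85 mm) begins 54 mm behind the grasp point. The pads swing forward as they close: fully open they stand 13 mm farther back than shut.
Start: joints at [1.049, 0.053, 1.613, -0, 1.476, -0.119], TCP at [0.245, 0.575, 0.231] pointing down, gripper open.
Joint ranges: [-3.01, 3.01], [-1.01, 2.22], [0.06, 2.58], [-1.02, 4.17], [0.09, 2.62], [-3.14, 3.14]. Speed limits (rad/s): [2.57, 2.57, 3.14, 3.14, 3.14, 3.14].

## Interface

Orientations are given as a unit quaternion [w, x, y, z].
In Python, from plant import manip gives the robot as it stands. The module is installed in compiled form; this text tells all that it offers.
- The arm moves only by the shell command python3 -m jog 'ROWS' [OPENING]. ROWS is JSON, one flat list of numbers, 6 for each row, row after row: the shift along the tool's x, y, z in units of 0.1 m (1.0 is 0.1 m), then the turn, a rotation vector about the tool's x, y, z in units of 180 degrees (1.0 is 180 degrees). A call has 1 to 8 rows; each row is the pose to reach, as a shift and turn from the pose commanded when the call began, along the tool's axes at that moment, turning the shorter way round; what a row does not reach only later rows make up. A row lasts 1/8 s, in which the tool goes at most 62.5 mm and 10.7 degrees, less where a joint would pass 70% of its speed; a pose out of reach is approached as far as the arm can. A call with a number of a shift or a turn outside -1 to 1 is refused whole. A call with a gripper value outside its range is refused whole. OPENING is the finger opening in mm, from 0 to 85.4, set as the call begins (- or left out, the last holds). The fingers move at their own pace and stop on an object; the grip force is fixed at half the most. Time passes only in rows, so rows that repeat a pose let the fingers close. It gives the time, the measured TCP pose, the force, the opening and the grip force at its end, in the units of the state.
- manip.state(): the state, without advancing time (a new reading comes with each control period).
- manip.grab_frame(name): name is "side" or "top"; returns a dict with "img" (400x640x3 uint8, blue, green, red), "z_map" (400x640 float32, m along the optical axis (not along the pixel's ray), 0 where there is no reading), "fx", "fy", "cx", "cy" (pixels), "xyz" and "attitude" of the camera in the world. Camera axes: x right, y up, looking along -z (the intrinsics and any distortion apply to the point x, -y, -z); pixel columns grow to the right and rows downward; lengths in m; the calibration is good to about 2 mm. A picture is of the moment at which its call begins.
- manip.job_done(): hands the job in; it is judged then, once.
The state is a dict: "time": time; "joint_pos": joint angles; "joint_vel": joint speeds; "joint_efforts": joint torques, N m; "tool_pos": TCP position; "tool_rot": TCP orientation; "contact_force": force on the tool from outside, world axes, zero at the start; "ft_torque": the same for the moment, N m; "gripper_width": opening from 0.0 (shut) to 1.0 (fully open); "grasp_force": force on a finger pad.
Only numpy, scipy, OpenCV 4.12 (cv2) and the standard library are available. Lean on these libraries where they do the work, as an engineer would, in place of code of your own. Each camera call takes 0.05 s, during which the arm holds its last target. There are 200 camera calls.

## Task

Take the orange-handled hook from its fork rack, reach it in under the overhanging ledge of the grey stand, feel for the pull eye on the front of the black drawer, and with the hook draw the drawer fully out to its stop; do not pull the drawer with the gripper itself. Leave the drawer out, hang the hook back upright in the fork of its rack and let go. Leave the wash bottle and the blue tin where they are.

Things in the scene. Friction and masses are not known exactly. Their poses are not given: they have to be found in the camera images.
- stand: Grey low instrument stand fixed to the bench, 200 deep (x) x 150 wide (y) x 201 mm high; origin at the centre of its underside; its -x is its front, towards the robot. Its deck overhangs to the front as a ledge. The space below the ledge, x = -100 to -20 mm, is open to the front and both sides; the cheeks that carry the deck stand at x = -12 mm and beyond.
- ledge (a point): Middle of the lower front edge of the stand's ledge, at x = -100, z = 180 mm in the stand's frame. The edge runs along the stand's y, 75 mm to each side. Tall machines flank the stand: a white press, 0.3 m high, at world y below 0.20 m (x 0.45 to 0.68 m) and a column stand at world y above 0.44 m (x up to 0.62 m).
- drawer: Black-fronted drawer in the stand; slides out along the stand's -x, 120 mm to a firm stop, friction 3 N, stays where left, starts 0 to 8 mm out. Its frame coincides with the stand's when shut, so the offset along -x tells how far out it is. Own frame: front face at x = -20 mm, z 16 to 170, y -64 to 64 mm; a rail on it reaches to x = -27 mm.
- eye_line (a point): Fixed in the drawer at x = -51.5, y = 0, z = 40 mm. The pull eye, a level rigid loop of 7 mm dark bar, lies on the line through here along y: its middle is UNKNOWN, -25 to +25 mm sideways, found by touch. Opening 26 mm wide (y), 27 deep (x, +-13.5 mm), outside 40 mm wide; front bar's centre 17 mm to -x. The hook's finger goes in from above.
- hook: Loose 231 mm hook tool, 150 g, hanging upright in its rack at the start. Origin: centre of the underside of its 32 mm wide, 5 mm thick collar; z up along the rod. Orange handle z = 5 to 96 mm, 24 mm (x) x 16 mm (y), to grip across y. Below the collar a 9 mm steel rod runs down to the bend at z = -120 mm.
- hook_bend (a point): The bend, on the rod's centre line 120 mm below the collar's underside; the caught bar lies in its crook. From it a 9 mm round, 24 mm long finger points to the hook's -x and down, 50 degrees off the rod's line (end's centre at x = -18.4, z = -135.4 mm in the hook's frame): with the rod leaning in under the ledge by 25 to 45 degrees it points almost straight down.
- rack: Fixed rack for the hook, 160 mm high; origin at its underside below the seat; -x is its front, where the fork is open. Base 110 x 90 x 10 mm (x = -40 to 70 mm), post at x = 38 to 52 mm; on top two level prongs along x, from x = -26 mm to the post, tops at z = 160 mm, 10 mm thick, 20 mm apart.
- rack_seat (a point): Midway between the prongs at their top height: where the hook's origin belongs, its collar lying on the prongs. The rod comes in or out between the prongs through the open front (-x) with the collar raised above them; the hook hangs with its axes along the rack's.
- wash_bottle: White wash bottle with blue spout, 62 x 79 x 170 mm, loose bystander; origin at the centre of its underside.
- paste_tin: Round blue tin, 55 mm wide, 22 mm high, loose bystander; origin at the centre of its underside.

How it is judged:
On the way, in this order (a step that is already met when the one before it is completed fails the run):
1. the hook is off its rack (distance between hook and rack_seat above 0.06 m), for 0.1 s.
2. the hook is pulling on the drawer while it is 20 to 110 mm out (x of drawer in the frame of stand between -0.11 and -0.02 m and contact force between hook and drawer above 0.5 N), for 0.1 s.
3. the drawer is out to its stop (x of drawer in the frame of stand below -0.11 m), for 0.1 s.
At the end, for the whole second after the job is handed in: The drawer is at least 108 of its 120 mm out; the hook hangs at rest in its rack, released, its collar's underside within 14 mm of the seat and within 0.12 rad of upright (x of drawer in the frame of stand below -0.108 m and distance between hook and rack_seat below 0.014 m and angle between hook's own z axis and vertical below 0.12 rad and linear speed of hook below 0.03 m/s); the robot touches nothing.
It fails at once if the gripper itself bears on the drawer with more than 2 N (contact force between the fingers and drawer above 2 N).
It fails at once if the wash bottle or the blue tin is moved more than 40 mm (distance of any of wash_bottle, paste_tin from where it was at the start of the episode above 0.04 m).
It also fails if it takes over 72 s, if anything falls off the work surface, if the arm or the gripper's body presses on something with over 40 N, if the wrist force passes 120 N, or if a joint passes its speed limit or range.

## Working session

There is one attempt and no reset: what is moved stays moved. The work goes in short steps, Python scripts to look and compute and a shell command to move; the robot and the scene stay as the last step left them, time stands still between calls to the robot, and variables do not carry over. Pictures are saved under pics/ and viewed, at most 10 in all, crops included, and the job is handed in when it is done.

```bash
mkdir -p pics; cat > h.py <<'E'
import numpy as np, cv2
from plant import manip
from scipy.spatial.transform import Rotation as R
def rot(q): return R.from_quat([q[1],q[2],q[3],q[0]])
def grab(n):
    f=manip.grab_frame(n); np.savez(f'{n}.npz',**f); return f
def load(n): return np.load(n+'.npz')
def cloud(f):
    z=f['z_map']; v,u=np.mgrid[:z.shape[0],:z.shape[1]]
    p=np.stack([(u-f['cx'])/f['fx']*z,-(v-f['cy'])/f['fy']*z,-z],-1)
    w=p@rot(f['attitude']).as_matrix().T+f['xyz']; w[z==0]=np.nan; return w
def to_rows(pos,Rt):  # rows for target pose from present measured
    s=manip.state(); r=rot(s['tool_rot'])
    d=r.inv().apply(np.array(pos)-s['tool_pos'])*10; t=(r.inv()*Rt).as_rotvec()/np.pi
    return np.round(d,3),np.round(t,3)
E
python3 - <<'E'
from h import *
for n in ('side','top'):
    f=grab(n); cv2.imwrite(f'pics/{n}0.png',f['img']); print(n,f['xyz'],f['attitude'],f['fx'])
s=manip.state();print(s, manip.hold_point_z)
E
```

```text
side [-0.42477044 -0.37835298  1.08819156] [ 0.75610103  0.33250966 -0.22448736 -0.51706284] 458.08635613348827
top [-0.02684076 -0.1951311   0.88548316] [ 0.76012227  0.25886016 -0.19313292 -0.56383085] 363.23969113299273
{'time': 0.1, 'joint_pos': array([ 1.04899449e+00,  5.32480090e-02,  1.61414184e+00, -3.02348088e-05,
        1.47600154e+00, -1.18991548e-01]), 'joint_vel': array([ 0.00170831, -0.00011594, -0.00275505, -0.00137705, -0.0032989 ,
       -0.00098542]), 'joint_efforts': array([-5.09002475e-04, -3.94900739e+01, -3.71364820e+01, -1.55296243e-04,
        3.88169297e-03, -4.84893405e-06]), 'tool_pos': array([0.24472567, 0.57448849, 0.23022138]), 'tool_rot': array([-2.68968264e-04,  2.00044774e-01,  9.79786344e-01, -8.58341921e-04]), 'contact_force': array([ 0.12141008,  0.35377778, -0.10110581]), 'ft_torque': array([ 0.01067818,  0.01933088, -0.04560545]), 'grasp_force': 0.0, 'gripper_width': 1.0026913534109245} 0.0187
```

View pics/side0.png

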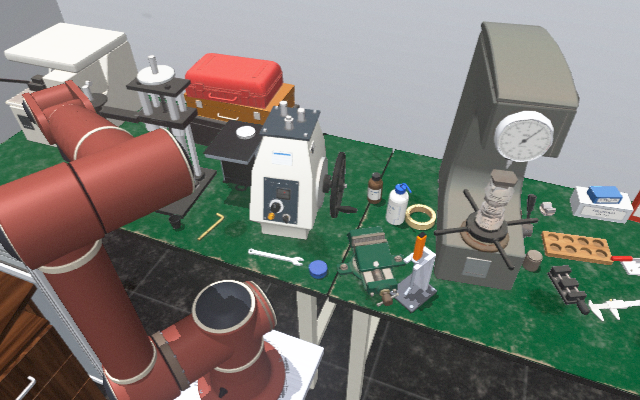

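View pics/top0.png

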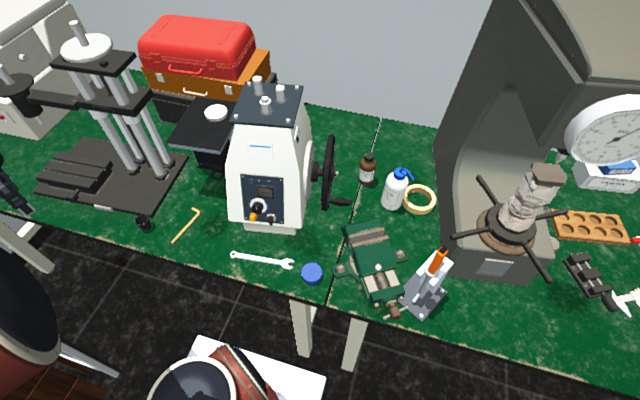

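The stand is the dark deck at top (205,125), behind the white press. The rack with the orange handle is at top (430,280), the blue tin at (312,273) and the bottle at (397,190). I'll enlarge these and measure.

```bash
python3 - <<'E'
from h import *
a=load('top');b=load('side')
c1=cv2.resize(a['img'][235:325,370:470],(400,360),interpolation=2)
c2=cv2.resize(b['img'][225:315,370:470],(400,360),interpolation=2)
c3=cv2.resize(a['img'][85:195,160:250],(400,240*2),interpolation=2)[:240*2]
c4=cv2.resize(b['img'][105:215,195:285],(400,480),interpolation=2)
top=np.hstack([c1,c2]);cv2.imwrite('pics/rack.png',top);cv2.imwrite('pics/stand.png',np.hstack([c3,c4]))
for f,n in((a,'top'),(b,'side')):
    w=cloud(f);hsv=cv2.cvtColor(f['img'],cv2.COLOR_BGR2HSV)
    def rep(name,m):
        p=w[m];p=p[~np.isnan(p[:,0])]
        if len(p): print(n,name,len(p),'med',np.median(p,0).round(3),'5%',np.percentile(p,3,0).round(3),'95%',np.percentile(p,97,0).round(3))
    X,Y,Z=w[...,0],w[...,1],w[...,2]
    u=np.arange(640)[None]; 
    o=(hsv[...,0]>5)&(hsv[...,0]<20)&(hsv[...,1]>170)&(hsv[...,2]>150)&(u>400)&(u<460)&(Z>.1)
    rep('handle',o)
    # deck plane
    d=(abs(Z-.201)<.006)&(X>.4)&(X<.85)&(Y>.2)&(Y<.46); rep('deck',d)
    p=w[d]; 
    if len(p): r=cv2.minAreaRect((p[:,:2]*1000).astype(np.float32)); print('rect',r,cv2.boxPoints(r).round(0).tolist())
    bl=(hsv[...,0]>100)&(hsv[...,0]<125)&(hsv[...,1]>150)&(hsv[...,2]>90)&(Z<.04)&(Y<.4)&(X<.6); rep('tin',bl)
    pr=(abs(Z-.160)<.006)&(X>.2)&(X<.6)&(u>385)&(u<470); rep('prong',pr)
    ba=(abs(Z-.010)<.003)&(u>385)&(u<445)&(hsv[...,1]<60); rep('base',ba)
    p=w[ba]
    if len(p): r=cv2.minAreaRect((p[:,:2]*1000).astype(np.float32)); print('rect',r)
E
```

```text
top handle 175 med [ 0.377 -0.324  0.221] 5% [ 0.374 -0.336  0.177] 95% [ 0.388 -0.318  0.252]
top deck 2354 med [0.625 0.35  0.202] 5% [0.548 0.266 0.198] 95% [0.81  0.418 0.205]
rect ((684.6475219726562, 353.3011169433594), (291.50811767578125, 161.85006713867188), 10.921065330505371) [[526.0, 405.0], [557.0, 246.0], [843.0, 301.0], [812.0, 460.0]]
top tin 81 med [ 0.353 -0.062  0.018] 5% [ 0.346 -0.081  0.   ] 95% [ 0.399 -0.029  0.025]
top prong 930 med [ 0.487 -0.373  0.161] 5% [ 0.362 -0.401  0.155] 95% [ 0.593 -0.305  0.165]
top base 1003 med [ 0.393 -0.329  0.011] 5% [ 0.342 -0.382  0.008] 95% [ 1.081 -0.202  0.013]
rect ((711.408935546875, -262.75030517578125), (774.0534057617188, 196.97328186035156), 6.239573955535889)
side handle 188 med [ 0.377 -0.33   0.216] 5% [ 0.372 -0.339  0.173] 95% [ 0.388 -0.32   0.248]
side deck 1508 med [0.629 0.346 0.2  ] 5% [0.548 0.263 0.196] 95% [0.81  0.417 0.205]
rect ((685.2503662109375, 350.33782958984375), (295.5872802734375, 166.37466430664062), 11.011720657348633) [[524.0, 404.0], [556.0, 240.0], [846.0, 297.0], [814.0, 460.0]]
side tin 43 med [ 0.349 -0.063  0.007] 5% [ 0.343 -0.081 -0.002] 95% [ 0.359 -0.044  0.022]
side prong 847 med [ 0.497 -0.392  0.159] 5% [ 0.366 -0.439  0.155] 95% [ 0.595 -0.31   0.165]
side base 700 med [ 0.397 -0.332  0.01 ] 5% [ 0.342 -0.389  0.007] 95% [ 1.081 -0.145  0.013]
rect ((725.7897338867188, -285.0384521484375), (795.8948974609375, 223.97616577148438), 15.27536392211914)
```

View pics/rack.png

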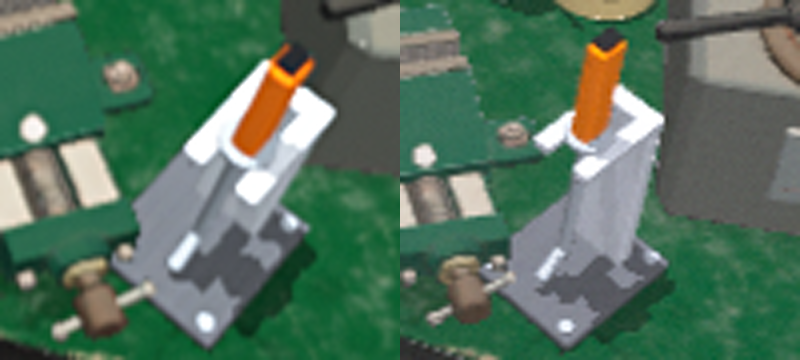

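View pics/stand.png

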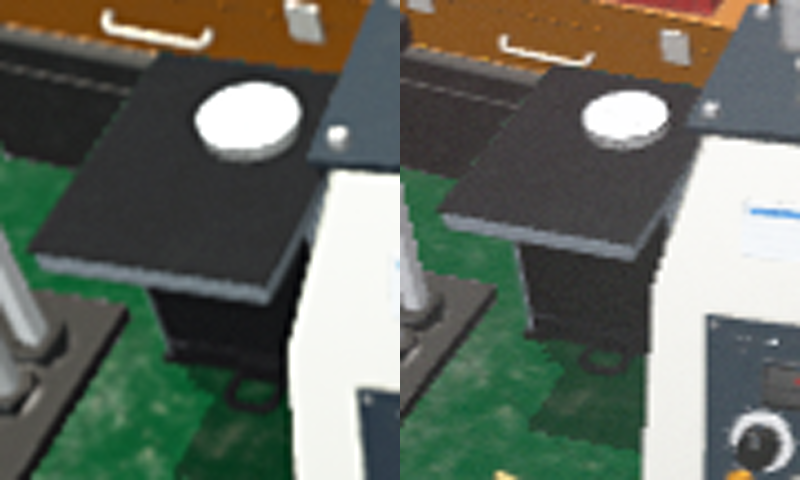

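Both crops are clear. The prongs open toward the lower left, and the eye itself shows dark at top ≈(217,174) and side ≈(241,187). I'll fit the stand, rack and eye positions.

```bash
python3 - <<'E'
from h import *
import scipy.ndimage as nd
for n in('top','side'):
    f=load(n);w=cloud(f);X,Y,Z=np.moveaxis(w,-1,0);img=f['img'].astype(int);g=img.max(2)
    hsv=cv2.cvtColor(f['img'],cv2.COLOR_BGR2HSV)
    def rect(name,m):
        lab,_=nd.label(m);c=np.bincount(lab.ravel());c[0]=0;m=lab==c.argmax()
        r=cv2.minAreaRect((w[m][:,:2]*1000).astype(np.float32));print(n,name,m.sum(),np.round(r[0],1),np.round(r[1],1),round(r[2],2),cv2.boxPoints(r).round(0).tolist());return m
    rect('deck',(abs(Z-.201)<.005)&(X>.5)&(X<.8)&(Y>.2)&(Y<.46)&(g<60))
    rect('prong',(abs(Z-.160)<.005)&(X>.3)&(X<.5)&(Y<-.25)&(Y>-.42)&(hsv[...,1]<80))
    rect('base',(abs(Z-.010)<.004)&(X>.28)&(X<.5)&(Y<-.25)&(Y>-.42)&(hsv[...,1]<60))
    # handle top (dark cap)
    m=(abs(Z-.256)<.004)&(X>.3)&(X<.45)&(Y<-.28)&(Y>-.38); print('cap',m.sum(),w[m].mean(0).round(4) if m.any() else 0)
    # eye region: heights
    m=(abs(Z-.040)<.008)&(X>.45)&(X<.62)&(Y>.2)&(Y<.44)&(g<70)
    lab,k=nd.label(m)
    for i in range(1,k+1):
        q=lab==i
        if q.sum()>6: print(' eye?',q.sum(),w[q].mean(0).round(4),w[q].min(0).round(3),w[q].max(0).round(3),np.argwhere(q).mean(0))
E
```

```text
top deck 2020 [646.2 342.3] [203.8 156.2] 5.68 [[537.0, 410.0], [553.0, 254.0], [755.0, 275.0], [740.0, 430.0]]
top prong 217 [ 390.8 -347.6] [20.7 79. ] 68.43 [[350.0, -343.0], [424.0, -372.0], [431.0, -353.0], [358.0, -324.0]]
top base 1007 [ 398.9 -334.1] [ 88.6 108.8] 61.63 [[330.0, -347.0], [426.0, -399.0], [468.0, -321.0], [372.0, -269.0]]
cap 55 [ 0.3858 -0.327   0.2565]
 eye? 50 [0.616  0.3731 0.0431] [0.611 0.344 0.036] [0.62  0.402 0.047] [164.38 204.6 ]
 eye? 86 [0.5946 0.32   0.0427] [0.574 0.299 0.033] [0.612 0.341 0.048] [173.05813953 216.8372093 ]
side deck 256000 [398.5 188.8] [2694.9 1212.2] 81.14 [[-408.0, -1049.0], [790.0, -1236.0], [1205.0, 1427.0], [7.0, 1614.0]]
side prong 232 [ 396.  -335.5] [47.3 79.7] 60.81 [[350.0, -337.0], [419.0, -376.0], [442.0, -334.0], [373.0, -295.0]]
side base 655 [ 397.5 -337.3] [ 89.6 111.6] 61.69 [[327.0, -350.0], [425.0, -403.0], [468.0, -324.0], [370.0, -271.0]]
cap 26 [ 0.3847 -0.3295  0.2544]
 eye? 121 [0.6034 0.3357 0.0411] [0.572 0.297 0.032] [0.62  0.395 0.048] [182.76033058 237.82644628]
```

```bash
python3 - <<'E'
from h import *
c=np.array([.6462,.3423]);t=np.radians(5.7);ex=np.array([np.cos(t),np.sin(t)]);ey=np.array([-ex[1],ex[0]])
seat=np.array([.385,-.3285]);a=np.radians(-28.4);rx=np.array([np.cos(a),np.sin(a)]);ry=np.array([-rx[1],rx[0]])
for n,pts in(('top',[('hole',255,390),('front',255,411),('left',230,390),('right',281,390)]),('side',[('hole',603-400,357),('front',205,374),('left',180,358),('right',226,357)])):
    f=load(n);w=cloud(f)
    o=(160,85) if n=='top' else (195,105)
    for k,u,v in pts:
        u=o[0]+u*90/400;v=o[1]+v*110/480
        d=rot(f['attitude']).apply([(u-f['cx'])/f['fx'],-(v-f['cy'])/f['fy'],-1]);p=f['xyz']+d*(.0415-f['xyz'][2])/d[2]
        q=p[:2]-c;print(n,k,p.round(4),'stand frame',round(q@ex*1000,1),round(q@ey*1000,1))
    # drawer front face: dark points at z .06-.16 under ledge
    q=w[...,:2]-c;lx=q@ex;ly=q@ey
    m=(w[...,2]>.08)&(w[...,2]<.15)&(abs(ly)<.055)&(lx>-.06)&(lx<0);print('front x',np.median(lx[m]),m.sum())
    m=(abs(w[...,2]-.201)<.006)&(abs(ly)<.05)&(lx>-.13)&(lx<-.05);print('deck front edge',[round(float(lx[m&(abs(ly-y)<.01)].min()),4) for y in(-.04,0,.04)])
    q=w[...,:2]-seat;lx=q@rx;ly=q@ry
    m=(w[...,2]>.17)&(abs(lx)<.13)&(abs(ly)<.13)&((abs(lx)>.03)|(abs(ly)>.02))
    print('near',m.sum(),[(round(float(A),3),round(float(B),3),round(float(C),3)) for A,B,C in zip(lx[m][::25],ly[m][::25],w[...,2][m][::25])])
E
```

```text
top hole [0.591  0.3167 0.0415] stand frame -57.5 -20.0
top front [0.5733 0.3079 0.0415] stand frame -76.0 -27.0
top left [0.5859 0.3333 0.0415] stand frame -60.9 -3.0
top right [0.5962 0.2995 0.0415] stand frame -54.0 -37.6
front x -0.021468666013984707 163
deck front edge [-0.1005, -0.1011, -0.1007]
near 5004 [(0.13, -0.019, 0.617), (0.126, -0.025, 0.617), (0.123, -0.026, 0.616), (0.127, -0.034, 0.617), (0.128, -0.02, 0.607), (0.125, -0.023, 0.608), (0.12, -0.027, 0.611), (0.12, -0.028, 0.61), (0.116, -0.03, 0.611), (0.118, -0.028, 0.608), (0.128, -0.024, 0.599), (0.126, -0.049, 0.613), (0.122, -0.045, 0.611), (0.117, -0.039, 0.609), (0.119, -0.031, 0.602), (0.13, -0.055, 0.609), (0.124, -0.044, 0.605), (0.122, -0.033, 0.599), (0.126, -0.021, 0.59), (0.127, -0.019, 0.587), (0.128, -0.019, 0.585), (0.127, -0.045, 0.598), (0.128, -0.042, 0.594), (0.121, -0.04, 0.595), (0.12, -0.036, 0.592), (0.121, -0.032, 0.588), (0.12, -0.028, 0.585), (0.125, -0.021, 0.578), (0.129, -0.047, 0.589), (0.124, -0.043, 0.587), (0.121, -0.038, 0.585), (0.12, -0.032, 0.581), (0.122, -0.024, 0.574), (0.129
[... 5380 characters left out ...]
11, -0.076, 0.538), (0.122, -0.038, 0.51), (0.121, -0.091, 0.538), (0.103, -0.069, 0.532), (0.119, -0.027, 0.5), (0.115, -0.082, 0.531), (0.109, -0.057, 0.518), (0.129, -0.099, 0.532), (0.112, -0.077, 0.525), (0.126, -0.044, 0.498), (0.126, -0.098, 0.527), (0.114, -0.079, 0.52), (0.128, -0.046, 0.493), (0.128, -0.101, 0.523), (0.115, -0.084, 0.517), (0.106, -0.073, 0.513), (0.123, -0.04, 0.484), (0.129, -0.1, 0.514), (0.122, -0.09, 0.51), (0.119, -0.081, 0.503), (0.12, -0.088, 0.504), (0.126, -0.096, 0.503), (0.118, -0.085, 0.495), (0.129, -0.101, 0.497), (0.123, -0.087, 0.484), (0.107, -0.0, 0.2), (0.115, -0.008, 0.197), (0.111, -0.014, 0.201), (0.117, -0.017, 0.195), (0.081, 0.001, 0.198)]
```

```bash
python3 -m jog '[0,0,-0.6,0,0,0.015, 0,0,-1,0,0,0.0295, 0,0,-1,0,0,0.0295]' && python3 -m jog '[-0.45,-0.43,-0.45,0,0,0, -0.9,-0.86,-0.9,0,0,0, -0.9,-0.86,-0.9,0,0,0]' && python3 -m jog '[-0.45,-0.43,0,0,0,0, -0.9,-0.86,0,0,0,0, -0.9,-0.86,0,0,0,0]'
```

```text
time: 0.48
tool_pos: [0.2457, 0.5763, 0.3364]
tool_rot: [0.001, 0.245, 0.969, 0.004]
contact_force: [-0.6, -0.5, 0.2]
gripper_width: 1.0
grasp_force: 0.0
time: 0.85
tool_pos: [0.2839, 0.455, 0.4226]
tool_rot: [0.0, 0.246, 0.969, 0.001]
contact_force: [0.1, 0.2, 0.2]
gripper_width: 1.001
grasp_force: 0.0
time: 1.23
tool_pos: [0.3225, 0.3355, 0.4199]
tool_rot: [-0.0, 0.248, 0.969, -0.001]
contact_force: [-0.1, 0.1, -0.2]
gripper_width: 0.999
grasp_force: 0.0
```

```bash
python3 -m jog '[-0.45,-0.43,0,0,0,0, -0.9,-0.86,0,0,0,0, -0.9,-0.86,0,0,0,0]' && python3 -m jog '[-0.45,-0.43,0,0,0,0, -0.9,-0.86,0,0,0,0, -0.9,-0.86,0,0,0,0]' && python3 -m jog '[-0.24,-0.48,0,0,0,0, -0.48,-0.96,0,0,0,0, -0.48,-0.96,0,0,0,0]' && python3 -m jog '[-0.24,-0.48,0,0,0,0, -0.48,-0.96,0,0,0,0, -0.48,-0.96,0,0,0,0]' && python3 -m jog '[-0.24,-0.48,0,0,0,0, -0.48,-0.96,0,0,0,0, -0.48,-0.96,0,0,0,0]' && python3 -m jog '[-0.24,-0.48,0.5,0,0,0, -0.4,-0.94,0.9,0,0,0, -0.4,-0.94,0.9,0,0,0]' | tail -6
python3 - <<'E'
from h import *
a=np.radians(-28.4);rx=np.array([np.cos(a),np.sin(a),0]);ry=np.array([-rx[1],rx[0],0])
Rt=R.from_matrix(np.stack([-rx,ry,[0,0,-1]],1))
for z in(.30,.191): print(to_rows([.385,-.3285,z],Rt))
E
```

```text
time: 1.6
tool_pos: [0.3609, 0.2174, 0.4198]
tool_rot: [-0.001, 0.248, 0.969, -0.001]
contact_force: [-0.6, 1.4, -0.2]
gripper_width: 1.003
grasp_force: 0.0
time: 1.98
tool_pos: [0.3991, 0.0994, 0.4197]
tool_rot: [-0.001, 0.248, 0.969, -0.0]
contact_force: [-1.1, 0.7, -0.0]
gripper_width: 0.999
grasp_force: 0.0
time: 2.35
tool_pos: [0.395, -0.0067, 0.4203]
tool_rot: [-0.001, 0.247, 0.969, 0.0]
contact_force: [-0.0, 0.3, 0.3]
gripper_width: 0.998
grasp_force: 0.0
time: 2.72
tool_pos: [0.3919, -0.1135, 0.4202]
tool_rot: [-0.001, 0.246, 0.969, 0.001]
contact_force: [0.1, 0.8, -0.6]
gripper_width: 1.003
grasp_force: 0.0
time: 3.1
tool_pos: [0.389, -0.2203, 0.42]
tool_rot: [-0.001, 0.245, 0.969, 0.001]
contact_force: [-0.2, 0.7, -0.9]
gripper_width: 1.0
grasp_force: 0.0
time: 3.48
tool_pos: [0.3789, -0.3204, 0.327]
tool_rot: [-0.003, 0.245, 0.97, 0.003]
contact_force: [0.2, 0.8, 1.2]
gripper_width: 1.001
grasp_force: 0.0
(array([-0.094, -0.044,  0.269]), array([ 0.001, -0.002,  0.001]))
(array([-0.101, -0.048,  1.359]), array([ 0.001, -0.002,  0.001]))
```

```bash
python3 -m jog '[-0.09,-0.045,0.27,0,0,0, -0.09,-0.045,0.27,0,0,0, -0.09,-0.045,0.27,0,0,0]' && python3 -m jog '[0,0,0.4,0,0,0, 0,0,0.8,0,0,0, 0,0,1,0,0,0, 0,0,1,0,0,0]' && python3 -m jog '[0,0,0.1,0,0,0, 0,0,0.1,0,0,0]'
python3 - <<'E'
from h import *
f=grab('top');g=grab('side')
cv2.imwrite('pics/grasp.png',np.hstack([cv2.resize(x['img'][190:310,370:470],(400,480),interpolation=2) for x in(f,g)]))
E
```

```text
time: 3.85
tool_pos: [0.3854, -0.3293, 0.3061]
tool_rot: [0.001, 0.244, 0.97, -0.0]
contact_force: [0.1, -1.1, -0.3]
gripper_width: 1.003
grasp_force: 0.0
time: 4.35
tool_pos: [0.3842, -0.3299, 0.204]
tool_rot: [-0.001, 0.245, 0.97, 0.0]
contact_force: [-0.3, 0.1, 0.9]
gripper_width: 1.001
grasp_force: 0.0
time: 4.6
tool_pos: [0.3844, -0.3308, 0.1949]
tool_rot: [0.0, 0.245, 0.969, -0.0]
contact_force: [-1.2, 0.5, -0.8]
gripper_width: 1.0
grasp_force: 0.0
```

View pics/grasp.png

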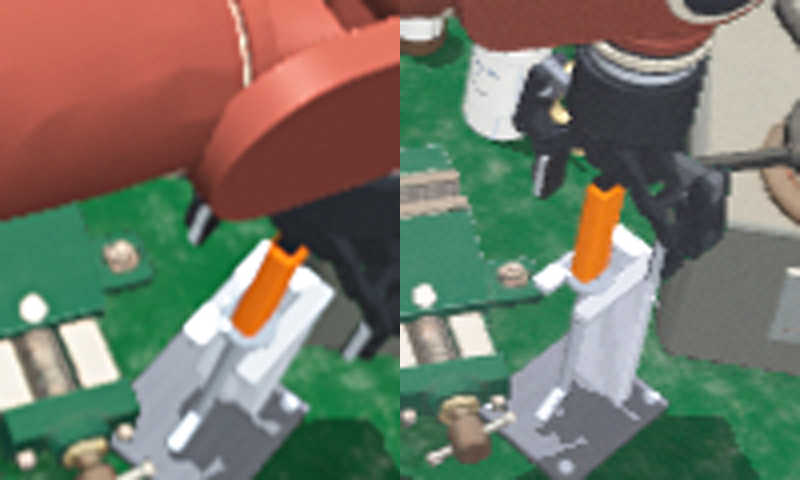

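The open fingers straddle the orange handle (crop ≈(275,285) and (600,230)). I'll close the gripper.

```bash
python3 -m jog '[0,0.01,0.03,0,0,0, 0,0.01,0.03,0,0,0, 0,0.01,0.03,0,0,0, 0,0.01,0.03,0,0,0, 0,0.01,0.03,0,0,0, 0,0.01,0.03,0,0,0, 0,0.01,0.03,0,0,0, 0,0.01,0.03,0,0,0]' 0 && python3 -m jog '[0,0,0,0,0,0, 0,0,0,0,0,0, 0,0,0,0,0,0, 0,0,0,0,0,0]' && python3 -c "
from h import *
s=manip.state();print(s['tool_pos'],s['contact_force'],s['ft_torque'],s['joint_pos'])"
```

```text
time: 5.7
tool_pos: [0.3846, -0.3297, 0.1912]
tool_rot: [-0.0, 0.245, 0.969, 0.0]
contact_force: [1.0, 0.7, -1.5]
gripper_width: 0.178
grasp_force: 61.3
time: 6.2
tool_pos: [0.3846, -0.3297, 0.1913]
tool_rot: [-0.0, 0.245, 0.969, -0.0]
contact_force: [-0.3, 0.2, -1.6]
gripper_width: 0.18
grasp_force: 61.3
[ 0.38463068 -0.32972678  0.19130029] [-0.25715423  0.24235497 -1.62422035] [0.00939177 0.01571825 0.04663767] [-8.55670005e-01 -2.07922167e-01  1.92642323e+00 -2.13418447e-05
  1.42309191e+00 -1.93098544e+00]
```

```bash
python3 -m jog '[0,0,-0.05,0,0,0, 0,0,-0.12,0,0,0, 0,0,-0.12,0,0,0]' && python3 -m jog '[0.25,0,0,0,0,0, 0.5,0,0,0,0,0, 0.8,0,0,0,0,0, 0.8,0,0,0,0,0]' && python3 -m jog '[0,0,-0.5,0,0,0, 0,0,-1,0,0,0, 0,0,-1,0,0,0]' && python3 -m jog '[0,0,-0.5,0,0,0, 0,0,-1,0,0,0, 0,0,-1,0,0,0]' && python3 -m jog '[0,0,-0.5,0,0,0, 0,0,-1,0,0,0, 0,0,-1,0,0,0]'
cat >> h.py <<'E'
C=np.array([.6462,.3423,0]);t5=np.radians(5.7);EX=np.array([np.cos(t5),np.sin(t5),0]);EY=np.array([-EX[1],EX[0],0]);EZ=np.array([0,0,1.])
def pull_pose(bx,by,bz,th=40,L=.1513):
    th=np.radians(th);h=np.cos(th)*EZ-np.sin(th)*EX;hx=np.cross(EY,h)
    return C+bx*EX+by*EY+bz*EZ+L*h, R.from_matrix(np.stack([-hx,EY,-h],1))
def bend(L=.1513):
    s=manip.state();p=s['tool_pos']+L*rot(s['tool_rot']).apply([0,0,1])-C
    return (np.array([p@EX,p@EY,p@EZ])*1000).round(1)
E
python3 - <<'E'
from h import *
for a in((-.16,-.019,.25),(-.16,-.019,.10),(-.055,-.019,.08)):
    p,r=pull_pose(*a);print(p.round(4),to_rows(p,r))
f=grab('side');cv2.imwrite('pics/lift.png',f['img'][50:350,150:550])
E
```

```text
time: 6.58
tool_pos: [0.3851, -0.3302, 0.2046]
tool_rot: [0.001, 0.245, 0.969, -0.001]
contact_force: [-0.4, 0.1, -0.8]
gripper_width: 0.176
grasp_force: 61.3
time: 7.08
tool_pos: [0.3139, -0.2919, 0.2038]
tool_rot: [0.001, 0.246, 0.969, -0.001]
contact_force: [1.1, -0.7, -1.5]
gripper_width: 0.177
grasp_force: 61.3
time: 7.45
tool_pos: [0.316, -0.2935, 0.3087]
tool_rot: [0.003, 0.245, 0.969, -0.003]
contact_force: [-0.4, 0.3, -1.0]
gripper_width: 0.181
grasp_force: 66.2
time: 7.82
tool_pos: [0.3153, -0.2927, 0.4072]
tool_rot: [0.002, 0.245, 0.969, -0.002]
contact_force: [0.7, 0.1, -1.2]
gripper_width: 0.182
grasp_force: 66.2
time: 8.2
tool_pos: [0.315, -0.2923, 0.5058]
tool_rot: [0.002, 0.245, 0.969, -0.001]
contact_force: [-0.5, -0.7, -1.9]
gripper_width: 0.179
grasp_force: 66.1
[0.3921 0.2978 0.3659] (array([2.131, 5.561, 1.383]), array([-0.067, -0.215, -0.181]))
[0.3921 0.2978 0.2159] (array([2.136, 5.564, 2.883]), array([-0.067, -0.215, -0.181]))
[0.4966 0.3083 0.1959] (array([1.267, 6.152, 3.085]), array([-0.067, -0.215, -0.181]))
```

View pics/lift.png

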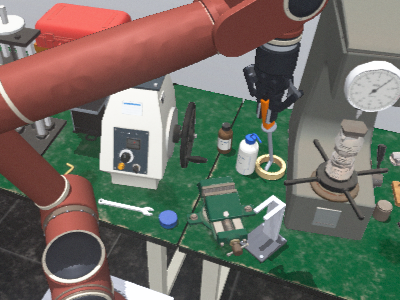

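The hook is off the rack and hanging straight in the gripper at crop (268,130). I'll carry it across high up and then lean it.

```bash
python3 -m jog '[0.06,0.37,0,0,0,0, 0.12,0.74,0,0,0,0, 0.12,0.74,0,0,0,0]' >/dev/null&& python3 -m jog '[0.06,0.37,0,0,0,0, 0.12,0.74,0,0,0,0, 0.12,0.74,0,0,0,0]'>/dev/null && python3 -m jog '[0.06,0.37,0,0,0,0, 0.12,0.74,0,0,0,0, 0.12,0.74,0,0,0,0]' && python3 -m jog '[0.25,0.46,0,0,0,0, 0.5,0.92,0,0,0,0, 0.5,0.92,0,0,0,0]'>/dev/null && python3 -m jog '[0.25,0.46,0,0,0,0, 0.5,0.92,0,0,0,0, 0.5,0.92,0,0,0,0]' && python3 -m jog '[0.2,0.375,0,0,0,0, 0.4,0.75,0,0,0,0, 0.4,0.75,0,0,0,0]'>/dev/null && python3 -m jog '[0.2,0.375,0,0,0,0, 0.4,0.75,0,0,0,0, 0.4,0.75,0,0,0,0]' && python3 -m jog '[0,0,0,-0.011,-0.036,-0.03, 0,0,0,-0.022,-0.072,-0.06, 0,0,0,-0.033,-0.108,-0.09, 0,0,0,-0.045,-0.143,-0.12, 0,0,0,-0.056,-0.179,-0.15, 0,0,0,-0.067,-0.215,-0.181, 0,0,0,-0.067,-0.215,-0.181, 0,0,0,-0.067,-0.215,-0.181]'
python3 - <<'E'
from h import *
print(bend(),manip.state()['joint_pos'].round(2))
for a in((-.16,-.019,.25),(-.16,-.019,.10),(-.055,-.019,.08)):
    p,r=pull_pose(*a);print(p.round(4),to_rows(p,r))
E
```

```text
time: 9.38
tool_pos: [0.3885, -0.079, 0.5016]
tool_rot: [-0.001, 0.244, 0.97, 0.0]
contact_force: [-0.4, -0.0, -1.6]
gripper_width: 0.176
grasp_force: 65.9
time: 10.12
tool_pos: [0.388, 0.1308, 0.502]
tool_rot: [-0.001, 0.244, 0.97, -0.001]
contact_force: [-0.1, -0.4, -1.4]
gripper_width: 0.181
grasp_force: 65.9
time: 10.88
tool_pos: [0.3899, 0.2995, 0.5019]
tool_rot: [-0.001, 0.245, 0.969, -0.001]
contact_force: [0.8, -0.2, -1.8]
gripper_width: 0.178
grasp_force: 66.1
time: 11.88
tool_pos: [0.3894, 0.2988, 0.5036]
tool_rot: [0.341, -0.044, 0.939, 0.018]
contact_force: [-0.2, 0.6, -1.1]
gripper_width: 0.177
grasp_force: 66.0
[-162.8  -17.8  387.6] [ 0.71 -0.65  1.83 -0.39  1.37 -0.99]
[0.3921 0.2978 0.3659] (array([ 0.864, -0.017,  1.073]), array([-0.   , -0.   , -0.002]))
[0.3921 0.2978 0.2159] (array([ 1.826, -0.023,  2.224]), array([-0.   , -0.   , -0.002]))
[0.4966 0.3083 0.1959] (array([ 1.149, -0.019,  3.051]), array([-0.   , -0.   , -0.002]))
```

```bash
python3 -m jog '[0.3,0,0.36,0,0,0, 0.61,-0.01,0.74,0,0,-0.002, 0.61,-0.01,0.74,0,0,-0.002]' >/dev/null && python3 -m jog '[0.3,0,0.36,0,0,0, 0.61,0,0.74,0,0,0, 0.61,0,0.74,0,0,0]' && python3 -m jog '[0.3,0,0.36,0,0,0, 0.61,0,0.74,0,0,0, 0.61,0,0.74,0,0,0, 0.61,0,0.74,0,0,0]'
python3 - <<'E'
from h import *
print(bend(),manip.state()['joint_pos'].round(2))
f=grab('top');g=grab('side')
cv2.imwrite('pics/pre.png',np.hstack([cv2.resize(x['img'][60:240,130:280],(400,480),interpolation=2) for x in(f,g)]))
for a in((-.055,-.019,.085),):
    p,r=pull_pose(*a);print(p.round(4),to_rows(p,r))
E
```

```text
time: 12.62
tool_pos: [0.39, 0.2988, 0.309]
tool_rot: [0.339, -0.049, 0.939, 0.016]
contact_force: [0.2, 0.1, -0.7]
gripper_width: 0.18
grasp_force: 65.9
time: 13.12
tool_pos: [0.3931, 0.3012, 0.2217]
tool_rot: [0.344, -0.048, 0.937, 0.019]
contact_force: [-0.4, -0.1, -0.9]
gripper_width: 0.178
grasp_force: 65.9
[-158.   -15.   106.4] [ 0.71 -0.64  2.29 -0.47  0.94 -0.79]
[0.4966 0.3083 0.2009] (array([-0.66 , -0.037,  0.829]), array([0.002, 0.002, 0.   ]))
```

View pics/pre.png

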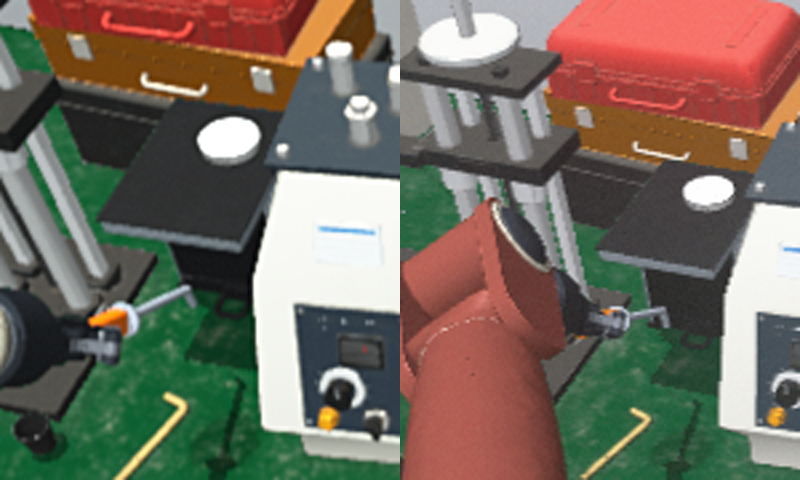

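The hook is in front of the ledge, bend at crop (188,290) in the top view. The eye is visible at about (230,310). I'll move in above the eye.

```bash
python3 -m jog '[-0.2,-0.01,0.27,0,0,0, -0.4,-0.02,0.5,0,0,0, -0.55,-0.04,0.7,0,0,0, -0.66,-0.04,0.83,0,0,0, -0.66,-0.04,0.83,0,0,0]' 
python3 - <<'E'
from h import *
print(bend())
f=grab('top');g=grab('side')
cv2.imwrite('pics/over.png',np.hstack([cv2.resize(f['img'][120:210,170:245],(400,480),interpolation=2),cv2.resize(g['img'][130:220,190:265],(400,480),interpolation=2)]))
s=bend()/1000
tip=C+(s[0]+.0)*EX+s[1]*EY+s[2]*EZ
E3=pull_pose(0,0,0)[1].as_matrix(); hx,hz=-E3[:,0],-E3[:,2]
for nme,P in(('bend',tip),('tip',tip-.0184*hx-.0154*hz),('eye guess',C-.055*EX-.019*EY+.0415*EZ)):
  for n,x,o in(('top',f,(170,120)),('side',g,(190,130))):
    q=rot(x['attitude']).inv().apply(P-x['xyz']);u=x['cx']+x['fx']*q[0]/-q[2];v=x['cy']-x['fy']*q[1]/-q[2]
    print(nme,n,'crop px',((u-o[0])*400/75).round(),((v-o[1])*480/90).round())
E
```

```text
time: 13.85
tool_pos: [0.4964, 0.3067, 0.1968]
tool_rot: [0.342, -0.048, 0.938, 0.018]
contact_force: [-0.3, -0.1, -2.1]
gripper_width: 0.179
grasp_force: 66.2
[-55.2 -20.2  81.1]
bend top crop px 238.0 241.0
bend side crop px 265.0 251.0
tip top crop px 245.0 275.0
tip side crop px 266.0 283.0
eye guess top crop px 253.0 287.0
eye guess side crop px 271.0 296.0
```

View pics/over.png

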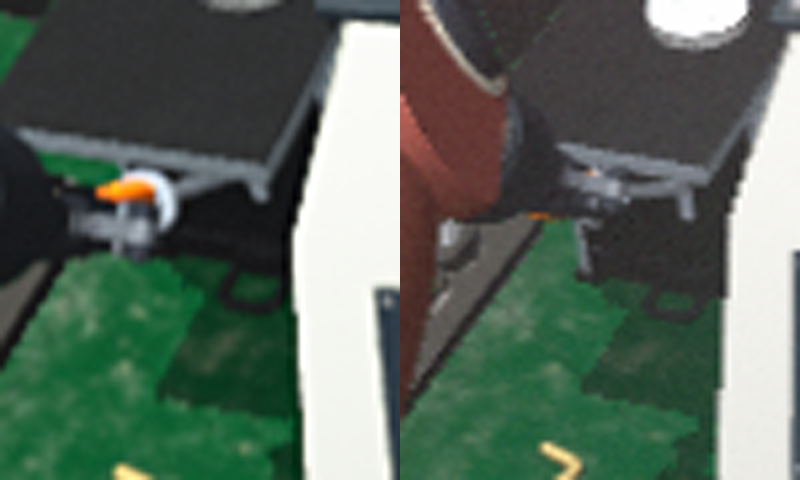

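The hook tip shows at top (260,198) and side (287,215), about 14 px above where the calculation puts it. The eye matches its prediction. I'll check the rod in depth, since it may have tilted in the grip.

```bash
python3 - <<'E'
from h import *
for n,o,pts in(('top',(170,120),[(260,198),(258,185),(230,175),(210,180),(190,185),(160,190)]),('side',(190,130),[(287,215),(285,200),(270,185),(255,188),(240,190)])):
    f=load(n);w=cloud(f)
    for u,v in pts:
        U=int(o[0]+u*75/400);V=int(o[1]+v*90/480)
        for dv in(-1,0,1):
            q=w[V+dv,U]-C;print(n,(u,v),dv,np.round([q@EX*1000,q@EY*1000,q[2]*1000]))
s=manip.state();print(s['tool_pos'],rot(s['tool_rot']).apply([0,0,1]))
E
```

```text
top (260, 198) -1 [-26. -22.  91.]
top (260, 198) 0 [-15. -14.  74.]
top (260, 198) 1 [-19. -15.  74.]
top (258, 185) -1 [-97. -70. 184.]
top (258, 185) 0 [-28. -25. 102.]
top (258, 185) 1 [-29. -24.  98.]
top (230, 175) -1 [-98. -58. 190.]
top (230, 175) 0 [-97. -56. 185.]
top (230, 175) 1 [-19.  -3.  93.]
top (210, 180) -1 [-95. -43. 181.]
top (210, 180) 0 [-71. -25. 149.]
top (210, 180) 1 [-70. -24. 144.]
top (190, 185) -1 [-83. -21. 160.]
top (190, 185) 0 [-90. -25. 164.]
top (190, 185) 1 [-92. -25. 163.]
top (160, 190) -1 [-121.  -32.  197.]
top (160, 190) 0 [-122.  -31.  194.]
top (160, 190) 1 [-122.  -30.  190.]
side (287, 215) -1 [-29. -23.  96.]
side (287, 215) 0 [-29. -23.  92.]
side (287, 215) 1 [-19. -17.  78.]
side (285, 200) -1 [-30. -25. 110.]
side (285, 200) 0 [-27. -23. 103.]
side (285, 200) 1 [-30. -24. 102.]
side (270, 185) -1 [-101.  -54.  183.]
side (270, 185) 0 [-48. -24. 132.]
side (270, 185) 1 [-53. -27. 133.]
side (255, 188) -1 [-65. -23. 146.]
side (255, 188) 0 [-73. -26. 148.]
side (255, 188) 1 [-75. -27. 146.]
side (240, 190) -1 [-82. -25. 159.]
side (240, 190) 0 [-87. -27. 159.]
side (240, 190) 1 [-87. -26. 155.]
[0.4957039  0.30697283 0.19676132] [ 0.64120358  0.06735541 -0.76440906]
```

```bash
cat >> h.py <<'E'
def rodfit(fs):
    """rod axis in the stand x-z plane from depth; prior from TCP and tool tilt"""
    s=manip.state();q=s['tool_pos']-C;T=np.array([q@EX,q@EY,q[2]]);best=[]
    for f in fs:
        w=(cloud(f)-C);p=np.stack([w@EX,w@EY,w[...,2]],-1).reshape(-1,3);p=p[~np.isnan(p[:,0])]
        d=p-T;r=np.hypot(d[:,0],d[:,2]);ang=np.degrees(np.arctan2(d[:,0],-d[:,2]))
        best.append(np.c_[r,d[:,1],ang][(r>.055)&(r<.14)&(abs(d[:,1]+.005)<.014)&(ang>10)&(ang<75)])
    return T,best
E
python3 - <<'E'
from h import *
T,b=rodfit([load('top'),load('side')]);print(T.round(4))
for x in b:
    for lo in np.arange(.055,.14,.015):
        m=(x[:,0]>=lo)&(x[:,0]<lo+.015);print(round(lo,3),m.sum(),np.percentile(x[m,2],[10,50,90]).round(1) if m.any() else '',np.median(x[m,1]).round(4) if m.any() else '')
E
```

```text
[-0.1533 -0.0202  0.1968]
0.055 8 [60.4 63.5 65.9] -0.0046
0.07 8 [59.8 62.3 64.3] -0.0027
0.085 9 [57.5 60.6 62.7] -0.0029
0.1 2 [58.3 58.5 58.7] -0.0046
0.115 1 [57.2 57.2 57.2] -0.0041
0.13 0  
0.055 3 [60.2 62.4 72.1] -0.0078
0.07 6 [57.6 59.3 61.3] -0.0062
0.085 5 [57.6 58.8 60.3] -0.0063
0.1 5 [56.1 58.2 59.9] -0.0054
0.115 6 [56.5 58.1 59. ] -0.0059
0.13 4 [55.4 56.3 57.9] -0.0058
```

The hook has rotated about 12° in the pads and now leans about 52°. I'll turn the tool back so the hook leans 40° with the bend over the eye, and move more gently from here.

```bash
cat >> h.py <<'E'
def pose2(bx,by,bz,thh,slip):
    h=lambda a:np.cos(np.radians(a))*EZ-np.sin(np.radians(a))*EX
    hold=C+bx*EX+by*EY+bz*EZ+.170*h(thh);tz=-h(thh-slip);ty=EY
    return hold+.0187*tz,R.from_matrix(np.stack([np.cross(ty,tz),ty,tz],1))
E
python3 - <<'E'
from h import *
print(to_rows(*pose2(-.056,-.017,.088,40,12)))
E
```

```text
(array([-0.007,  0.032, -0.059]), array([0.001, 0.067, 0.001]))
```

```bash
python3 -m jog '[0,0.01,-0.02,0,0.017,0, 0,0.02,-0.03,0,0.034,0, 0,0.03,-0.05,0,0.05,0, -0.01,0.03,-0.06,0,0.067,0, -0.01,0.03,-0.06,0,0.067,0]'
python3 - <<'E'
from h import *
f=grab('top');g=grab('side')
cv2.imwrite('pics/over2.png',np.hstack([cv2.resize(f['img'][120:210,170:245],(400,480),interpolation=2),cv2.resize(g['img'][130:220,190:265],(400,480),interpolation=2)]))
T,b=rodfit([f,g]);print(T.round(4))
for x in b:
    for lo in np.arange(.055,.155,.02):
        m=(x[:,0]>=lo)&(x[:,0]<lo+.02);print(round(lo,3),m.sum(),np.percentile(x[m,2],[10,50,90]).round(1) if m.any() else '',np.median(x[m,1]).round(4) if m.any() else '')
print(to_rows(*pose2(-.056,-.017,.05,40,12)))
E
```

```text
time: 14.58
tool_pos: [0.4925, 0.3097, 0.2022]
tool_rot: [0.243, -0.05, 0.969, 0.013]
contact_force: [0.7, -0.1, -1.5]
gripper_width: 0.179
grasp_force: 66.1
[-0.1573 -0.0175  0.2004]
0.055 11 [49.2 52.4 74.2] -0.0036
0.075 9 [48.1 50.  51.6] -0.0031
0.095 9 [45.5 47.5 49.8] -0.0026
0.115 10 [45.3 46.9 48.3] -0.0029
0.135 1 [46.6 46.6 46.6] -0.0048
0.055 8 [44.2 48.  70.5] -0.0058
0.075 6 [45.4 46.8 48.7] -0.0068
0.095 6 [43.6 44.7 47.4] -0.0058
0.115 7 [43.6 45.5 46.6] -0.0055
0.135 3 [43.8 44.9 45.1] -0.0057
(array([0.165, 0.005, 0.328]), array([0.001, 0.   , 0.001]))
```

View pics/over2.png

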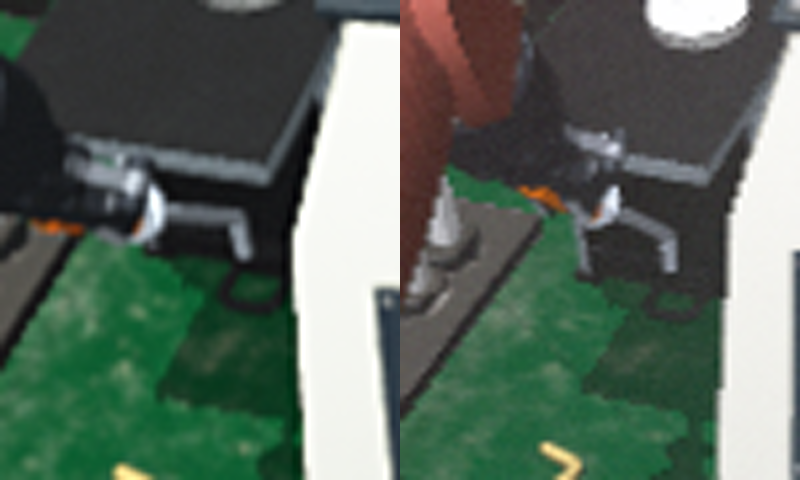

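The tip is now at top (245,258) and side (270,268), just above the eye (255,290)/(275,303). I'll check the tip's depth before lowering.

```bash
python3 - <<'E'
from h import *
for n,(u0,v0) in(('top',(170+241*75/400,120+245*90/480)),('side',(190+270*75/400,130+250*90/480))):
    f=load(n);w=cloud(f);u0=int(u0);v0=int(v0)
    for v in range(v0-7,v0+5):
        print(n,v,[tuple(np.round([(w[v,u]-C)@EX*1000,(w[v,u]-C)@EY*1000,w[v,u,2]*1000]).astype(int).tolist()) if np.isfinite(w[v,u,0]) else None for u in(u0-1,u0,u0+1)], f['img'][v,u0].tolist())
E
```

```text
top 158 [(-17, 0, 69), (-18, -4, 71), (-17, -7, 70)] [24, 22, 21]
top 159 [(-51, -21, 103), (-18, -3, 66), (-17, -5, 65)] [59, 55, 52]
top 160 [(-53, -22, 101), (-49, -22, 97), (-20, -7, 64)] [88, 84, 78]
top 161 [(-54, -21, 98), (-50, -22, 94), (-16, -3, 55)] [108, 102, 94]
top 162 [(-52, -19, 91), (-49, -20, 89), (-17, -2, 51)] [131, 122, 114]
top 163 [(-55, -19, 90), (-52, -21, 87), (-16, -1, 45)] [149, 139, 129]
top 164 [(-55, -18, 85), (-52, -20, 83), (-48, -20, 78)] [154, 144, 133]
top 165 [(-54, -17, 79), (-54, -20, 81), (-53, -22, 79)] [158, 148, 138]
top 166 [(-55, -16, 76), (-54, -19, 76), (-52, -21, 74)] [165, 155, 145]
top 167 [(-54, -14, 70), (-54, -18, 71), (-53, -21, 71)] [163, 153, 143]
top 168 [(-37, -2, 45), (-37, -5, 45), (-36, -8, 45)] [107, 99, 93]
top 169 [(-42, -4, 45), (-36, -3, 39), (-35, -6, 39)] [31, 28, 29]
side 169 [(-21, -3, 85), (-22, -8, 87), (-21, -11, 88)] [50, 52, 52]
side 170 [(-21, -3, 81), (-19, -5, 80), (-18, -9, 80)] [49, 49, 48]
side 171 [(-21, -2, 77), (-19, -5, 75), (-24, -12, 81)] [44, 43, 46]
side 172 [(-62, -24, 109), (-20, -5, 72), (-22, -10, 75)] [65, 64, 64]
side 173 [(-62, -23, 104), (-59, -25, 103), (-49, -24, 94)] [110, 104, 103]
side 174 [(-62, -23, 100), (-59, -25, 98), (-51, -24, 92)] [111, 104, 99]
side 175 [(-50, -16, 85), (-53, -21, 88), (-50, -23, 86)] [147, 137, 133]
side 176 [(-56, -18, 85), (-53, -20, 83), (-55, -25, 87)] [159, 147, 141]
side 177 [(-55, -17, 80), (-56, -21, 82), (-54, -24, 81)] [157, 146, 139]
side 178 [(-24, 1, 46), (-56, -21, 77), (-54, -24, 76)] [160, 148, 144]
side 179 [(-28, -1, 45), (-55, -19, 71), (-53, -23, 71)] [161, 148, 142]
side 180 [(-32, -3, 45), (-56, -19, 68), (-55, -23, 68)] [160, 148, 143]
```

```bash
python3 -m jog '[0.04,-0.01,-0.02,0,0,0, 0.09,-0.01,0.07,0,0,0, 0.14,-0.01,0.16,0,0,0, 0.14,-0.01,0.16,0,0,0]' && python3 -m jog '[0.03,0,0.05,0,0,0, 0.06,0,0.1,0,0,0, 0.1,0,0.2,0,0,0, 0.1,0,0.2,0,0,0, 0.1,0,0.2,0,0,0]'
python3 - <<'E'
from h import *
f=grab('top');g=grab('side')
for n,x,o in(('top',f,(195,150)),('side',g,(220,160))):
    w=cloud(x)-C
    for v in range(o[1],o[1]+28,1):
        q=[(u,)+tuple(np.round([w[v,u]@EX*1000,w[v,u]@EY*1000,w[v,u,2]*1000]).astype(int).tolist()) for u in range(o[0],o[0]+40) if x['img'][v,u].min()>65 and abs(int(x['img'][v,u,0])-int(x['img'][v,u,1]))<25 and np.isfinite(w[v,u,0]) and w[v,u]@EX<-.03 and w[v,u]@EX>-.1 and abs(w[v,u]@EY+.02)<.015]
        if q: print(n,v,q[len(q)//2])
E
```

```text
time: 15.18
tool_pos: [0.4856, 0.307, 0.1766]
tool_rot: [0.239, -0.051, 0.97, 0.011]
contact_force: [0.1, -0.0, -1.0]
gripper_width: 0.178
grasp_force: 66.0
time: 15.8
tool_pos: [0.4872, 0.3076, 0.1565]
tool_rot: [0.241, -0.05, 0.969, 0.012]
contact_force: [0.5, -0.4, -0.7]
gripper_width: 0.181
grasp_force: 66.0
top 150 (200, -97, -19, 185)
top 151 (204, -98, -30, 184)
top 171 (213, -77, -22, 79)
top 172 (214, -76, -24, 73)
top 173 (214, -75, -22, 68)
top 174 (217, -58, -20, 44)
top 175 (218, -57, -21, 39)
top 176 (218, -65, -25, 43)
side 160 (230, -98, -18, 186)
side 161 (233, -99, -29, 185)
side 162 (234, -94, -29, 177)
side 181 (236, -87, -21, 90)
side 182 (237, -92, -27, 90)
side 183 (239, -73, -23, 69)
side 184 (240, -70, -25, 63)
side 185 (241, -65, -25, 54)
side 186 (242, -58, -25, 44)
side 187 (242, -60, -25, 41)
```

No resistance on the way down, so the finger should be in the eye. A test pull of 25 mm will tell.

```bash
python3 -m jog '[0.04,0,-0.02,0,0,0, 0.09,0,-0.05,0,0,0, 0.13,0,-0.07,0,0,0, 0.18,0,-0.095,0,0,0]' && python3 -m jog '[0.02,0,-0.01,0,0,0, 0.045,0,-0.024,0,0,0]'
cat >> h.py <<'E'
def look(name=None):
    f=grab('top');g=grab('side')
    if name: cv2.imwrite(f'pics/{name}.png',np.hstack([cv2.resize(f['img'][120:240,150:250],(400,480),interpolation=2),cv2.resize(g['img'][130:250,170:270],(400,480),interpolation=2)]))
    for n,x in(('top',f),('side',g)):
        w=cloud(x)-C;lx=w@EX;ly=w@EY;z=w[...,2]
        m=(z>.07)&(z<.15)&(ly>-.05)&(ly<.058)&(lx>-.17)&(lx<-.01)&(x['img'].max(2)<75)
        print(n,'drawer face x',np.percentile(lx[m],[20,50,80]).round(4),m.sum())
    T,b=rodfit([f,g]);print('TCP',T.round(4))
    for x in b:
        o=[]
        for lo in (.075,.095,.115):
            m=(x[:,0]>=lo)&(x[:,0]<lo+.02);o.append((int(m.sum()),np.median(x[m,2]).round(1) if m.any() else 0))
        print('rod ang',o)
E
python3 -c "
from h import *
look()"
```

```text
time: 16.4
tool_pos: [0.4668, 0.3056, 0.1569]
tool_rot: [0.241, -0.05, 0.969, 0.012]
contact_force: [3.7, -0.4, -2.7]
gripper_width: 0.177
grasp_force: 65.7
time: 16.65
tool_pos: [0.4618, 0.3051, 0.1568]
tool_rot: [0.241, -0.05, 0.969, 0.012]
contact_force: [4.2, 0.3, -3.3]
gripper_width: 0.176
grasp_force: 65.7
top drawer face x [-0.04   -0.0388 -0.0379] 328
side drawer face x [-0.0421 -0.0405 -0.0383] 367
TCP [-0.1873 -0.0187  0.1569]
rod ang [(9, np.float64(48.8)), (10, np.float64(47.2)), (8, np.float64(46.3))]
rod ang [(5, np.float64(45.3)), (5, np.float64(46.1)), (7, np.float64(45.0))]
```

It's caught: the pull is about 4 N, the drawer is about 18 mm out, and the hook hasn't slipped further. I'll keep drawing.

```bash
python3 -m jog '[0.06,0,-0.03,0,0,0, 0.12,0,-0.06,0,0,0, 0.18,0,-0.095,0,0,0, 0.24,0,-0.127,0,0,0, 0.3,0,-0.16,0,0,0, 0.36,0,-0.19,0,0,0, 0.42,0,-0.22,0,0,0, 0.48,0,-0.255,0,0,0]' && python3 -m jog '[0.06,0,-0.03,0,0,0, 0.12,0,-0.06,0,0,0, 0.18,0,-0.095,0,0,0, 0.24,0,-0.127,0,0,0, 0.3,0,-0.16,0,0,0, 0.3,0,-0.16,0,0,0]'
python3 -c "
from h import *
look()"
```

```text
time: 17.75
tool_pos: [0.4073, 0.2994, 0.1567]
tool_rot: [0.241, -0.05, 0.969, 0.012]
contact_force: [3.8, 2.5, -2.5]
gripper_width: 0.181
grasp_force: 65.7
time: 18.5
tool_pos: [0.3731, 0.295, 0.1562]
tool_rot: [0.24, -0.051, 0.969, 0.011]
contact_force: [1.9, -0.8, -1.4]
gripper_width: 0.177
grasp_force: 65.9
top drawer face x [-0.1295 -0.1287 -0.1277] 625
side drawer face x [-0.1317 -0.1299 -0.1279] 545
TCP [-0.2761 -0.0198  0.1561]
rod ang [(11, np.float64(49.2)), (11, np.float64(46.7)), (9, np.float64(46.4))]
rod ang [(7, np.float64(45.9)), (6, np.float64(44.4)), (6, np.float64(44.8))]
```

```bash
python3 -m jog '[0.035,0,-0.019,0,0,0, 0.07,0,-0.037,0,0,0, 0.09,0,-0.048,0,0,0, 0.09,0,-0.048,0,0,0]' && python3 -m jog '[0.018,0,-0.009,0,0,0, 0.035,0,-0.019,0,0,0, 0.035,0,-0.019,0,0,0]'
python3 -c "
from h import *
look()"
```

```text
time: 19.1
tool_pos: [0.3635, 0.2944, 0.1562]
tool_rot: [0.241, -0.05, 0.969, 0.012]
contact_force: [4.6, -0.7, -4.9]
gripper_width: 0.181
grasp_force: 65.3
time: 19.48
tool_pos: [0.3607, 0.2941, 0.1564]
tool_rot: [0.242, -0.051, 0.969, 0.012]
contact_force: [13.0, 0.6, -11.0]
gripper_width: 0.182
grasp_force: 64.0
top drawer face x [-0.1387 -0.1378 -0.1368] 621
side drawer face x [-0.1408 -0.1391 -0.1372] 545
TCP [-0.2889 -0.0196  0.1564]
rod ang [(10, np.float64(50.4)), (11, np.float64(49.2)), (12, np.float64(48.0))]
rod ang [(8, np.float64(47.1)), (7, np.float64(47.0)), (6, np.float64(46.4))]
```

The force rose to 13 N and the drawer face is at -138 mm, so it's at its stop. I'll unhook: ease forward 7 mm, then straight up.

```bash
python3 -m jog '[-0.03,0,0.017,0,0,0, -0.062,0,0.033,0,0,0, -0.062,0,0.033,0,0,0]' && python3 -m jog '[-0.05,0,-0.09,0,0,0, -0.1,0,-0.18,0,0,0, -0.15,0,-0.28,0,0,0, -0.22,0,-0.41,0,0,0, -0.27,0,-0.5,0,0,0, -0.32,0,-0.6,0,0,0, -0.37,0,-0.7,0,0,0, -0.37,0,-0.7,0,0,0]'
python3 -c "
from h import *
look()"
```

```text
time: 19.95
tool_pos: [0.3668, 0.2953, 0.157]
tool_rot: [0.241, -0.05, 0.969, 0.012]
contact_force: [-0.1, 0.3, -1.2]
gripper_width: 0.18
grasp_force: 66.1
time: 20.95
tool_pos: [0.3672, 0.2955, 0.2375]
tool_rot: [0.242, -0.05, 0.969, 0.013]
contact_force: [-0.4, 0.4, -1.4]
gripper_width: 0.18
grasp_force: 66.1
top drawer face x [-0.1388 -0.1379 -0.1369] 577
side drawer face x [-0.1408 -0.1391 -0.137 ] 403
TCP [-0.2829 -0.0193  0.2357]
rod ang [(12, np.float64(50.3)), (15, np.float64(48.5)), (12, np.float64(47.7))]
rod ang [(9, np.float64(46.7)), (8, np.float64(46.2)), (8, np.float64(45.4))]
```

```bash
python3 -m jog '[-0.1,0,-0.19,0,0,0, -0.25,0,-0.47,0,0,0, -0.36,0,-0.68,0,0,0, -0.41,0,-0.78,0,0,0]'>/dev/null && python3 -m jog '[-0.1,0,-0.19,0,0,0, -0.25,0,-0.47,0,0,0, -0.36,0,-0.68,0,0,0, -0.41,0,-0.78,0,0,0]'>/dev/null && python3 -m jog '[-0.1,0,-0.19,0,0,0, -0.25,0,-0.47,0,0,0, -0.36,0,-0.68,0,0,0, -0.41,0,-0.78,0,0,0, -0.41,0,-0.78,0,0,0]'
cat >> h.py <<'E'
A=np.radians(-28.4);RX=np.array([np.cos(A),np.sin(A),0]);RY=np.array([-RX[1],RX[0],0])
def rackpose(x,z,slip,y=0,seat=(.385,-.3285)):
    """hook origin at rack-frame (x,y,z), hook upright; hold at hook z=.050"""
    a=np.radians(-slip);h=np.cos(a)*EZ-np.sin(a)*RX;tz=-h
    hold=np.array([*seat,0])+x*RX+y*RY+(z+.050)*EZ
    return hold+.0187*tz,R.from_matrix(np.stack([np.cross(RY,tz),RY,tz],1))
E
python3 - <<'E'
from h import *
look()
p,r=rackpose(-.08,.38,13.5);print(p,to_rows(p,r))
E
```

```text
time: 22.68
tool_pos: [0.3659, 0.2952, 0.5003]
tool_rot: [0.241, -0.05, 0.969, 0.012]
contact_force: [0.1, -0.5, -1.9]
gripper_width: 0.182
grasp_force: 66.1
top drawer face x [-0.1387 -0.1379 -0.1371] 621
side drawer face x [-0.1411 -0.1391 -0.1371] 541
TCP [-0.2837 -0.0191  0.4986]
rod ang [(31, np.float64(48.3)), (27, np.float64(47.2)), (27, np.float64(46.5))]
rod ang [(14, np.float64(46.0)), (13, np.float64(45.6)), (13, np.float64(44.9))]
[ 0.31078807 -0.28837376  0.41181668] (array([ 1.428, -5.745,  0.24 ]), array([0.024, 0.222, 0.193]))
```

```bash
python3 -m jog '[0,0,0,0.003,0.028,0.024, 0,0,0,0.006,0.056,0.048, 0,0,0,0.009,0.084,0.072, 0,0,0,0.012,0.111,0.096, 0,0,0,0.015,0.139,0.12, 0,0,0,0.018,0.167,0.145, 0,0,0,0.021,0.195,0.17, 0,0,0,0.024,0.222,0.193]' && python3 -m jog '[0,0,0,0,0,0, 0,0,0,0,0,0]'>/dev/null
python3 - <<'E'
from h import *
p,r=rackpose(-.08,.38,13.5);print(p,to_rows(p,r))
for p in([.39,.13,.50],[.39,-.08,.5]): print(to_rows(p,r))
s=manip.state();print(s['tool_pos'],rot(s['tool_rot']).as_matrix().round(3).tolist())
E
```

```text
time: 23.78
tool_pos: [0.3661, 0.2951, 0.4989]
tool_rot: [-0.114, 0.244, 0.962, 0.029]
contact_force: [1.1, 0.0, -1.0]
gripper_width: 0.179
grasp_force: 66.0
[ 0.31078807 -0.28837376  0.41181668] (array([-2.419, -5.4  ,  0.325]), array([0.   , 0.001, 0.001]))
(array([-0.968, -1.339, -0.233]), array([0.   , 0.001, 0.001]))
(array([-1.935, -3.189, -0.464]), array([0.   , 0.001, 0.001]))
[0.36578185 0.2951198  0.49977149] [[-0.857, 0.474, -0.202], [0.461, 0.881, 0.11], [0.23, 0.001, -0.973]]
```

```bash

python3 -m jog '[-0.12,-0.2,-0.03,0,0,0, -0.3,-0.5,-0.07,0,0,0, -0.42,-0.7,-0.1,0,0,0, -0.48,-0.8,-0.12,0,0,0]'>/dev/null && python3 -m jog '[-0.12,-0.2,-0.03,0,0,0, -0.3,-0.5,-0.07,0,0,0, -0.42,-0.7,-0.1,0,0,0, -0.48,-0.8,-0.12,0,0,0]'>/dev/null && python3 -m jog '[-0.12,-0.2,-0.03,0,0,0, -0.3,-0.5,-0.07,0,0,0, -0.42,-0.7,-0.1,0,0,0, -0.48,-0.8,-0.12,0,0,0]'>/dev/null && python3 -m jog '[-0.12,-0.2,-0.03,0,0,0, -0.3,-0.5,-0.07,0,0,0, -0.42,-0.7,-0.1,0,0,0, -0.48,-0.8,-0.12,0,0,0]' && python3 -m jog '[-0.04,-0.18,0.06,0,0,0, -0.1,-0.45,0.16,0,0,0, -0.14,-0.65,0.23,0,0,0, -0.16,-0.74,0.26,0,0,0]'>/dev/null && python3 -m jog '[-0.04,-0.18,0.06,0,0,0, -0.1,-0.45,0.16,0,0,0, -0.14,-0.65,0.23,0,0,0, -0.16,-0.74,0.26,0,0,0]' >/dev/null && python3 -m jog '[-0.04,-0.18,0.06,0,0,0, -0.1,-0.45,0.16,0,0,0, -0.14,-0.65,0.23,0,0,0, -0.16,-0.74,0.26,0,0,0, -0.16,-0.74,0.26,0,0,0]' 
python3 - <<'E'
from h import *
for z in(.38,.28,.178):print(to_rows(*rackpose(-.08,z,13.5)))
S=np.array([.385,-.3285,0])
for n in('top','side'):
    f=grab(n);w=cloud(f)-S;q=np.stack([w@RX,w@RY,w[...,2]],-1)
    im=f['img'].astype(int)
    m=(q[...,2]>.23)&(q[...,2]<.37)&(abs(q[...,0]+.08)<.05)&(abs(q[...,1])<.03)&(im.min(2)>50)&(np.ptp(im,2)<40)
    for z in np.arange(.235,.37,.02):
        k=m&(abs(q[...,2]-z)<.01)
        if k.any(): print(n,round(z,3),k.sum(),np.median(q[k],0).round(4))
E
```

```text
time: 26.02
tool_pos: [0.3885, -0.0808, 0.5022]
tool_rot: [-0.112, 0.243, 0.963, 0.029]
contact_force: [0.4, 0.8, -0.7]
gripper_width: 0.179
grasp_force: 66.0
time: 27.65
tool_pos: [0.3085, -0.2892, 0.415]
tool_rot: [-0.112, 0.243, 0.963, 0.029]
contact_force: [-0.3, 0.6, -1.6]
gripper_width: 0.184
grasp_force: 66.0
(array([-0.023,  0.018,  0.027]), array([0.001, 0.001, 0.001]))
(array([-0.254,  0.016,  1.   ]), array([0.001, 0.001, 0.001]))
(array([-0.489,  0.013,  1.993]), array([0.001, 0.001, 0.001]))
top 0.255 68 [-0.0876 -0.002   0.2573]
top 0.275 29 [-0.0791 -0.0023  0.2758]
top 0.295 29 [-0.0793 -0.0028  0.2966]
top 0.315 28 [-0.0796 -0.0029  0.315 ]
top 0.335 31 [-0.0801 -0.003   0.3365]
top 0.355 32 [-0.0806 -0.0025  0.3553]
side 0.255 40 [-0.0877 -0.0057  0.254 ]
side 0.275 24 [-0.0784 -0.0062  0.273 ]
side 0.295 21 [-0.0787 -0.0058  0.2932]
side 0.315 22 [-0.0789 -0.0057  0.3145]
side 0.335 27 [-0.0801 -0.0067  0.3346]
side 0.355 24 [-0.0797 -0.006   0.3542]
```

The rod hangs vertical to about 1°, within 3 mm sideways. I'll lower it in front of the fork.

```bash

python3 -m jog '[-0.07,0.01,0.27,0,0,0, -0.14,0.015,0.56,0,0,0, -0.2,0.015,0.8,0,0,0, -0.25,0.015,1,0,0,0]' >/dev/null && python3 -m jog '[-0.07,0,0.27,0,0,0, -0.14,0,0.56,0,0,0, -0.2,0,0.8,0,0,0, -0.235,0,0.99,0,0,0, -0.235,0,0.99,0,0,0]'
cat >> h.py <<'E'
def rackview():
    S=np.array([.385,-.3285,0]);s=manip.state();d=s['tool_pos']-S;print('TCP rack',(d@RX).round(4),(d@RY).round(4),d[2].round(4),'F',s['contact_force'].round(1))
    for n in('top','side'):
        f=grab(n);w=cloud(f)-S;q=np.stack([w@RX,w@RY,w[...,2]],-1);im=f['img'].astype(int)
        base=(q[...,2]>.05)&(q[...,2]<.146)&(q[...,0]>-.12)&(q[...,0]<.02)&(abs(q[...,1])<.02)&(np.ptp(im,2)<40)
        for z in(.065,.085,.105,.125):
            k=base&(abs(q[...,2]-z)<.01)
            if k.any(): print(n,z,k.sum(),np.median(q[k],0).round(4))
        k=(abs(q[...,2]-.160)<.004)&(q[...,0]>-.03)&(q[...,0]<.03)&(abs(q[...,1])<.03)&(im.min(2)>120)
        for sg in(1,-1):
            e=q[k&(q[...,1]*sg>.004)]
            if len(e): print(n,'prong',sg,len(e),np.percentile(e[:,1],[3,50,97]).round(4),e[:,0].min().round(4))
E
python3 - <<'E'
from h import *
rackview()
print(to_rows(*rackpose(-.08,.176,13.5)),to_rows(*rackpose(0,.176,13.5)))
E
```

```text
time: 28.88
tool_pos: [0.3086, -0.2891, 0.2088]
tool_rot: [-0.115, 0.243, 0.963, 0.027]
contact_force: [-4.2, -3.5, -2.0]
gripper_width: 0.182
grasp_force: 66.0
TCP rack -0.0859 -0.0017 0.2088 F [-4.2 -3.5 -2. ]
top 0.065 30 [-0.0843 -0.0036  0.0588]
top 0.085 18 [-0.0843 -0.0052  0.0868]
top 0.105 17 [-0.0838 -0.0046  0.1051]
top 0.125 16 [-0.0837 -0.0035  0.1245]
top prong -1 18 [-0.0205 -0.0182 -0.0146] -0.009
side 0.065 30 [-0.0801 -0.0059  0.0627]
side 0.085 14 [-0.0828 -0.0092  0.0846]
side 0.105 20 [-0.0831 -0.0081  0.1046]
side 0.125 16 [-0.0826 -0.0076  0.1255]
side prong 1 11 [0.0148 0.018  0.0217] 0.0123
side prong -1 86 [-0.0244 -0.018  -0.0112] -0.0254
(array([-0.015,  0.016,  0.015]), array([-0.001,  0.   ,  0.   ])) (array([-0.794,  0.016, -0.171]), array([-0.001,  0.   ,  0.   ]))
```

```bash

python3 -m jog '[-0.04,0.015,0,0,0,0, -0.04,0.015,0,0,0,0, -0.04,0.015,0,0,0,0]'
python3 -c "
from h import *
rackview()"
```

```text
time: 29.35
tool_pos: [0.3127, -0.2902, 0.2097]
tool_rot: [-0.115, 0.244, 0.963, 0.027]
contact_force: [-5.6, -2.1, 0.5]
gripper_width: 0.174
grasp_force: 66.4
TCP rack -0.0819 -0.0007 0.2097 F [-5.6 -2.1  0.5]
top 0.065 34 [-0.0834 -0.0027  0.059 ]
top 0.085 16 [-0.083  -0.0047  0.084 ]
top 0.105 20 [-0.0822 -0.0039  0.1053]
top 0.125 16 [-0.0814 -0.0038  0.1234]
top prong -1 24 [-0.0207 -0.0176 -0.0133] -0.0035
side 0.065 34 [-0.0802 -0.0052  0.0615]
side 0.085 16 [-0.0816 -0.0085  0.083 ]
side 0.105 18 [-0.0812 -0.0077  0.1023]
side 0.125 16 [-0.0809 -0.0073  0.123 ]
side prong 1 11 [0.0083 0.0177 0.0214] -0.018
side prong -1 80 [-0.0239 -0.0179 -0.0121] -0.025
```

```bash
python3 - <<'E'
from h import *
f=load('top');g=load('side')
cv2.imwrite('pics/rack2.png',np.hstack([cv2.resize(f['img'][185:325,340:457],(400,480),interpolation=2),cv2.resize(g['img'][175:315,345:462],(400,480),interpolation=2)]))
E
```

```text
(no output)
```

View pics/rack2.png

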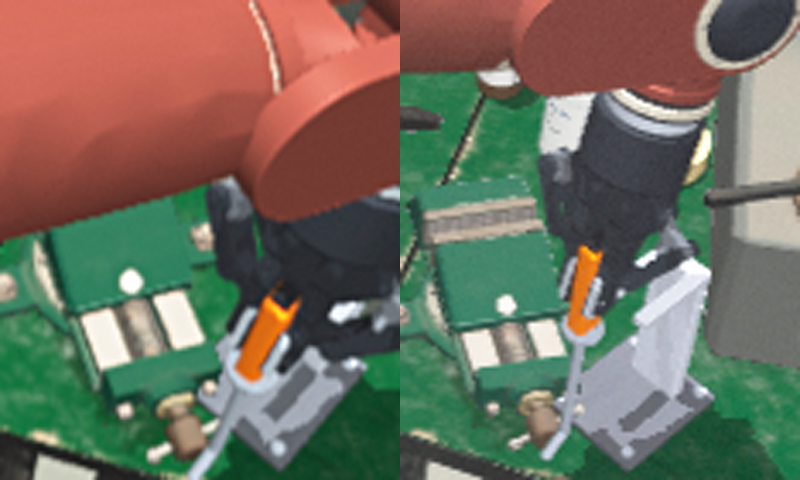

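The rod's lower end is at top (225,430), right by the vise's T-handle (≈(215,415); side ≈(555,405)). That explains the 6 N. I'll raise the hook, move closer to the fork and lower again there.

```bash

python3 -m jog '[0.06,0,-0.24,0,0,0, 0.14,0,-0.58,0,0,0, -0.03,0,-0.64,0,0,0, -0.24,0,-0.68,0,0,0, -0.24,0,-0.68,0,0,0]'
python3 - <<'E'
from h import *
s=manip.state();print(s['contact_force'])
S=np.array([.385,-.3285,0]);d=s['tool_pos']-S;print('TCP',d@RX,d@RY,d[2])
for n in('top','side'):
    f=grab(n);w=cloud(f)-S;q=np.stack([w@RX,w@RY,w[...,2]],-1);im=f['img'].astype(int)
    m=(abs(q[...,0]+.045)<.04)&(abs(q[...,1])<.025)&(np.ptp(im,2)<40)&(im.min(2)>50)
    for z in np.arange(.10,.23,.02):
        k=m&(abs(q[...,2]-z)<.01)
        if k.any(): print(n,round(z,3),k.sum(),np.median(q[k],0).round(4))
    k=(abs(q[...,2]-.160)<.004)&(q[...,0]>-.03)&(q[...,0]<.03)&(abs(q[...,1])<.03)&(im.min(2)>120)
    for sg in(1,-1):
        e=q[k&(q[...,1]*sg>.004)]
        if len(e): print(n,'prong',sg,len(e),np.percentile(e[:,1],[3,50,97]).round(4),e[:,0].min().round(4))
print(to_rows(*rackpose(-.045,.176,13.5)),to_rows(*rackpose(0,.176,13.5)))
E
```

```text
time: 30.08
tool_pos: [0.3496, -0.3077, 0.2699]
tool_rot: [-0.112, 0.243, 0.963, 0.029]
contact_force: [-0.1, -0.2, -0.6]
gripper_width: 0.185
grasp_force: 66.1
[-0.12470849 -0.17953845 -0.64239701]
TCP -0.04103611024358474 0.0014930548576968024 0.26987303003378005
top 0.1 15 [-0.0565  0.0006  0.1072]
top 0.12 40 [-0.0453  0.0008  0.1164]
top 0.14 18 [-0.0404  0.0004  0.1388]
top 0.16 144 [-0.0189 -0.0009  0.1607]
top 0.18 22 [-0.0393  0.0005  0.1793]
top 0.2 23 [-0.0392  0.0004  0.2017]
top 0.22 11 [-0.0391  0.0004  0.2139]
top prong 1 60 [0.0125 0.0188 0.0245] -0.0256
top prong -1 147 [-0.0205 -0.0144 -0.0083] -0.0261
side 0.1 16 [-0.0544 -0.0032  0.1058]
side 0.12 25 [-0.043  -0.0034  0.1152]
side 0.14 18 [-0.0408 -0.0025  0.1379]
side 0.16 77 [-0.0225 -0.0115  0.1572]
side 0.18 19 [-0.04   -0.0041  0.181 ]
side 0.2 16 [-0.0391 -0.0024  0.1991]
side 0.22 17 [-0.0388 -0.0042  0.217 ]
side prong 1 55 [0.0094 0.015  0.0213] -0.0248
side prong -1 78 [-0.0239 -0.0175 -0.0113] -0.025
(array([-0.072, -0.016,  0.619]), array([0.001, 0.001, 0.001])) (array([-0.51 , -0.017,  0.515]), array([0.001, 0.001, 0.001]))
```

```bash

python3 -m jog '[-0.02,0,0.2,0,0,0, -0.05,0,0.42,0,0,0, -0.07,0,0.61,0,0,0, -0.07,0,0.61,0,0,0]' && python3 -m jog '[-0.1,0,-0.023,0,0,0, -0.21,0,-0.05,0,0,0, -0.32,0,-0.077,0,0,0, -0.43,0,-0.103,0,0,0, -0.43,0,-0.103,0,0,0]'
python3 - <<'E'
from h import *
rackview()
for z in(.176,.160): print(to_rows(*rackpose(0,z,13.5)))
E
```

```text
time: 30.68
tool_pos: [0.344, -0.306, 0.2146]
tool_rot: [-0.108, 0.243, 0.964, 0.026]
contact_force: [-2.9, -1.0, 3.0]
gripper_width: 0.18
grasp_force: 66.7
time: 31.3
tool_pos: [0.382, -0.3243, 0.2079]
tool_rot: [-0.112, 0.243, 0.963, 0.031]
contact_force: [0.3, 1.7, -0.7]
gripper_width: 0.183
grasp_force: 65.5
TCP rack -0.0047 0.0023 0.2079 F [ 0.3  1.7 -0.7]
top 0.065 55 [-0.0741  0.003   0.0691]
top 0.085 30 [-0.0595  0.0026  0.0852]
top 0.105 31 [-0.0511  0.0028  0.1061]
top 0.125 31 [-0.0434  0.0025  0.124 ]
top prong 1 68 [0.0074 0.0205 0.0248] -0.0296
top prong -1 137 [-0.0205 -0.0152 -0.0082] -0.0256
side 0.065 51 [-0.0727 -0.0009  0.067 ]
side 0.085 23 [-0.0589 -0.0013  0.0849]
side 0.105 25 [-0.0506 -0.0017  0.1063]
side 0.125 23 [-0.0415 -0.0013  0.1251]
side prong 1 23 [0.0095 0.0151 0.021 ] -0.0248
side prong -1 81 [-0.024  -0.0177 -0.0115] -0.0293
(array([-0.005, -0.022,  0.004]), array([0.001, 0.001, 0.001]))
(array([-0.042, -0.023,  0.159]), array([0.001, 0.001, 0.001]))
```

While lowering, the finger caught again and the hook turned in the pads. The rod now tilts about 28°, its bottom toward the front. I'll raise it clear and measure again.

```bash

python3 -m jog '[0.04,0,-0.17,0,0,0, 0.09,0,-0.39,0,0,0, 0.13,-0.01,-0.56,0,0,0, 0.18,-0.015,-0.78,0,0,0, 0.18,-0.015,-0.78,0,0,0]'
cat >> h.py <<'E'
def rodtilt():
    S=np.array([.385,-.3285,0]);s=manip.state();M=rot(s['tool_rot']).as_matrix();hold=s['tool_pos']-.0187*M[:,2]-S
    H=np.array([hold@RX,hold@RY,hold[2]]);print('hold',H.round(4),'tool th',np.degrees(np.arctan2(M[:,2]@RX,-M[2,2])).round(1),'F',s['contact_force'].round(1))
    for n in('top','side'):
        f=grab(n);w=cloud(f)-S;q=np.stack([w@RX,w@RY,w[...,2]],-1);im=f['img'].astype(int)
        d=q-H;r=np.hypot(d[...,0],d[...,2]);ang=np.degrees(np.arctan2(d[...,0],-d[...,2]))
        m=(r>.07)&(r<.2)&(abs(ang)<50)&(abs(d[...,1])<.012)&(np.ptp(im,2)<40)&(im.min(2)>50)&(q[...,0]<.02)&(abs(q[...,2]-.155)>.012)
        for lo in np.arange(.07,.2,.02):
            k=m&(r>=lo)&(r<lo+.02)
            if k.sum()>4: print(n,round(lo,2),k.sum(),'ang',np.percentile(ang[k],[20,50,80]).round(1),'y',np.median(q[k][:,1]).round(4))
E
python3 -c "
from h import *
rodtilt()"
```

```text
time: 32.02
tool_pos: [0.3818, -0.3276, 0.2919]
tool_rot: [-0.11, 0.243, 0.963, 0.028]
contact_force: [1.0, -0.3, -1.1]
gripper_width: 0.178
grasp_force: 65.4
hold [ 0.0009 -0.0008  0.3102] tool th -13.0 F [ 1.  -0.3 -1.1]
top 0.07 39 ang [-23.9 -23.5 -22.6] y -0.0011
top 0.09 37 ang [-23.6 -23.  -22.5] y -0.0016
top 0.11 34 ang [-23.1 -22.5 -21.9] y -0.0017
top 0.13 36 ang [-22.6 -22.2 -21.8] y -0.0011
top 0.15 6 ang [-22.8 -22.5 -22.1] y -0.0009
side 0.07 27 ang [-23.5 -22.8 -21.8] y -0.0047
side 0.09 27 ang [-23.1 -22.  -20.8] y -0.0045
side 0.11 24 ang [-23.1 -21.7 -20.8] y -0.0051
side 0.13 25 ang [-22.5 -21.9 -21. ] y -0.0046
```

```bash
python3 -c "
from h import *
print(to_rows(*rackpose(0,.260,-7.5,y=.001)))"
```

```text
(array([-0.061,  0.013, -0.04 ]), array([ 0.   , -0.115,  0.   ]))
```

```bash
python3 -m jog '[-0.01,0.005,-0.01,0,-0.02,0, -0.02,0.01,-0.015,0,-0.04,0, -0.03,0.013,-0.02,0,-0.06,0, -0.04,0.013,-0.03,0,-0.08,0, -0.05,0.013,-0.035,0,-0.1,0, -0.06,0.013,-0.04,0,-0.115,0, -0.06,0.013,-0.04,0,-0.115,0, -0.06,0.013,-0.04,0,-0.115,0]'
python3 -c "
from h import *
rodtilt()
for z in (.2,.172,.16): print(to_rows(*rackpose(0,z,-7.5,y=.001)))"
```

```text
time: 33.12
tool_pos: [0.3873, -0.3285, 0.2907]
tool_rot: [0.062, 0.244, 0.968, -0.014]
contact_force: [-0.0, -0.1, -1.0]
gripper_width: 0.174
grasp_force: 65.4
hold [-3.000e-04  1.100e-03  3.092e-01] tool th 7.3 F [-0.  -0.1 -1. ]
top 0.07 26 ang [-3.2 -2.8 -2.1] y 0.0007
top 0.09 23 ang [-3.  -2.3 -1.9] y 0.0009
top 0.11 21 ang [-2.4 -2.  -1.4] y 0.0008
top 0.13 14 ang [-2.2 -1.8 -1.3] y 0.0009
top 0.15 9 ang [-4.  -2.9 -1.8] y -0.0003
top 0.17 35 ang [-6.9 -5.6 -4.4] y 0.0013
side 0.07 22 ang [-3.3 -2.4 -1.7] y -0.0036
side 0.09 18 ang [-2.7 -2.  -1.4] y -0.0038
side 0.11 18 ang [-2.2 -1.6 -0.5] y -0.0028
side 0.13 13 ang [-2.2 -1.5 -0.3] y -0.0036
side 0.17 21 ang [-6.7 -5.6 -4.4] y -0.0016
(array([ 0.075, -0.002,  0.591]), array([ 0.001, -0.001,  0.   ]))
(array([ 0.11 , -0.003,  0.869]), array([ 0.001, -0.001,  0.   ]))
(array([ 0.126, -0.003,  0.988]), array([ 0.001, -0.001,  0.   ]))
```

Upright and centred on the fork; I'll lower it straight down.

```bash
python3 -m jog '[0.025,0,0.2,0,0,0, 0.05,0,0.4,0,0,0, 0.075,0,0.59,0,0,0, 0.09,0,0.72,0,0,0, 0.11,0,0.87,0,0,0, 0.11,0,0.87,0,0,0]'
python3 -c "
from h import *
rodtilt()
for z in (.172,.16): print(to_rows(*rackpose(0,z,-7.5,y=.001)))"
```

```text
time: 33.98
tool_pos: [0.3872, -0.328, 0.202]
tool_rot: [0.061, 0.244, 0.968, -0.014]
contact_force: [0.6, 0.6, -1.2]
gripper_width: 0.178
grasp_force: 65.4
hold [-0.0006  0.0014  0.2206] tool th 7.2 F [ 0.6  0.6 -1.2]
top 0.07 12 ang [-3.3 -2.8 -2.2] y 0.0012
top 0.09 19 ang [-3.  -2.5 -1.5] y 0.0012
top 0.11 18 ang [-2.6 -2.2 -1.6] y 0.0009
top 0.13 17 ang [-2.2 -1.9 -1.4] y 0.0008
top 0.15 39 ang [-21.   -2.8  -1.7] y 0.0013
top 0.17 50 ang [-22.8  -7.1  -5.1] y 0.0036
top 0.19 10 ang [-29.7 -27.8 -25.8] y 0.0061
side 0.09 7 ang [-2.2 -1.9 -1.4] y -0.0036
side 0.11 17 ang [-2.5 -1.6 -0.4] y -0.0037
side 0.13 17 ang [-2.  -1.4 -0.2] y -0.0033
side 0.15 27 ang [-19.8  -2.1  -0.9] y -0.0028
side 0.17 62 ang [-25.6 -21.9  -5.5] y 0.0009
side 0.19 20 ang [-28.3 -26.3 -24.4] y 0.0008
(array([ 0.004, -0.001,  0.007]), array([ 0.   , -0.001,  0.   ]))
(array([ 0.02 , -0.001,  0.126]), array([ 0.   , -0.001,  0.   ]))
```

```bash
python3 -m jog '[0.006,0,0.04,0,0,0, 0.012,0,0.08,0,0,0, 0.012,0,0.08,0,0,0]' && python3 -m jog '[0.005,0,0.03,0,0,0, 0.005,0,0.03,0,0,0]' && python3 -m jog '[0.003,0,0.02,0,0,0, 0.003,0,0.02,0,0,0]'
```

```text
time: 34.45
tool_pos: [0.3875, -0.3284, 0.1954]
tool_rot: [0.062, 0.244, 0.968, -0.015]
contact_force: [0.3, 0.9, -0.3]
gripper_width: 0.181
grasp_force: 65.4
time: 34.7
tool_pos: [0.3875, -0.3284, 0.1924]
tool_rot: [0.062, 0.244, 0.968, -0.015]
contact_force: [-0.3, 0.3, -1.4]
gripper_width: 0.178
grasp_force: 65.4
time: 34.95
tool_pos: [0.3875, -0.3284, 0.1904]
tool_rot: [0.062, 0.244, 0.968, -0.015]
contact_force: [0.1, -0.2, -1.4]
gripper_width: 0.178
grasp_force: 65.4
```

```bash
python3 -m jog '[0.003,0,0.02,0,0,0, 0.003,0,0.02,0,0,0]' && python3 -m jog '[0.003,0,0.02,0,0,0, 0.003,0,0.02,0,0,0]'
python3 - <<'E'
from h import *
S=np.array([.385,-.3285,0])
for n in('top','side'):
    f=grab(n);w=cloud(f)-S;q=np.stack([w@RX,w@RY,w[...,2]],-1);im=f['img'].astype(int)
    k=(np.ptp(im,2)<40)&(im.min(2)>110)&(q[...,2]>.14)&(q[...,2]<.19)&(abs(q[...,0])<.025)&(abs(q[...,1])<.03)
    h,e=np.histogram(q[k][:,2],np.arange(.14,.192,.004));print(n,h)
    hsv=cv2.cvtColor(f['img'],cv2.COLOR_BGR2HSV);o=(hsv[...,0]>5)&(hsv[...,0]<20)&(hsv[...,1]>170)&(hsv[...,2]>150)&(abs(q[...,0])<.04)&(abs(q[...,1])<.03)
    print('handle z',np.percentile(q[o][:,2],[1,99]).round(4),o.sum())
E
```

```text
time: 35.2
tool_pos: [0.3876, -0.3286, 0.1891]
tool_rot: [0.063, 0.244, 0.968, -0.015]
contact_force: [-1.3, 1.0, 0.6]
gripper_width: 0.177
grasp_force: 65.8
time: 35.45
tool_pos: [0.3878, -0.3287, 0.189]
tool_rot: [0.063, 0.244, 0.968, -0.015]
contact_force: [-3.7, 3.7, 8.3]
gripper_width: 0.183
grasp_force: 67.2
top [  2   0   0  10  53 121  64   3   0   0   1   1]
handle z [0.1741 0.2513] 148
side [ 2  1  5 24 76 50 20  0  0  0  0  0]
handle z [0.17   0.2471] 101
```

It's seated, with the force up to 8 N. I'll ease off 1 mm, open and back away.

```bash
python3 -m jog '[-0.002,0,-0.015,0,0,0, -0.002,0,-0.015,0,0,0]' && python3 -m jog '[0,0,0,0,0,0, 0,0,0,0,0,0, 0,0,0,0,0,0, 0,0,0,0,0,0, 0,0,0,0,0,0, 0,0,0,0,0,0]' 60 && python3 -m jog '[0,0,-0.2,0,0,0, 0,0,-0.5,0,0,0, 0,0,-0.9,0,0,0, 0,0,-0.9,0,0,0]' && python3 -m jog '[0.2,0,-0.4,0,0,0, 0.4,0,-0.8,0,0,0, 0.4,0,-0.8,0,0,0]'
python3 - <<'E'
from h import *
look()
S=np.array([.385,-.3285,0])
for n in('top','side'):
    f=load(n);w=cloud(f)-S;q=np.stack([w@RX,w@RY,w[...,2]],-1);hsv=cv2.cvtColor(f['img'],cv2.COLOR_BGR2HSV);o=(hsv[...,0]>5)&(hsv[...,0]<20)&(hsv[...,1]>170)&(hsv[...,2]>150)&(abs(q[...,0])<.06)&(abs(q[...,1])<.05)&(q[...,2]>.1)
    print(n,'handle',np.percentile(q[o],[2,50,98],axis=0).round(4).tolist(),'low/high xy',np.median(q[o&(q[...,2]<.2)],0).round(4),np.median(q[o&(q[...,2]>.23)],0).round(4))
    im=f['img'].astype(int);m=(np.ptp(im,2)<40)&(im.min(2)>50)&(abs(q[...,1])<.012)&(q[...,0]<.02)&(q[...,0]>-.06)
    for z in(.06,.085,.11,.135):
        k=m&(abs(q[...,2]-z)<.01);print(z,k.sum(),np.median(q[k],0).round(4) if k.any() else '')
E
```

```text
time: 35.8
tool_pos: [0.3877, -0.3287, 0.189]
tool_rot: [0.063, 0.244, 0.968, -0.015]
contact_force: [-0.8, 2.3, 5.6]
gripper_width: 0.177
grasp_force: 66.1
time: 36.55
tool_pos: [0.3875, -0.3284, 0.1881]
tool_rot: [0.062, 0.244, 0.968, -0.015]
contact_force: [-0.8, 0.3, 0.5]
gripper_width: 0.702
grasp_force: 0.0
time: 37.05
tool_pos: [0.3783, -0.3245, 0.2821]
tool_rot: [0.066, 0.244, 0.967, -0.017]
contact_force: [-0.4, -0.1, 0.3]
gripper_width: 0.705
grasp_force: 0.0
time: 37.42
tool_pos: [0.3333, -0.3001, 0.3551]
tool_rot: [0.065, 0.244, 0.967, -0.017]
contact_force: [0.9, -0.3, 0.7]
gripper_width: 0.705
grasp_force: 0.0
top drawer face x [-0.1386 -0.1379 -0.1367] 43
side drawer face x [-0.141  -0.1391 -0.1374] 80
TCP [-0.3752 -0.6075  0.3508]
rod ang [(0, 0), (0, 0), (0, 0)]
rod ang [(0, 0), (0, 0), (0, 0)]
top handle [[-0.0131, -0.0068, 0.1748], [-0.0109, -0.002, 0.2209], [0.0047, 0.006, 0.2552]] low/high xy [-0.011  -0.0023  0.1866] [-0.0096 -0.0023  0.2453]
0.06 23 [-0.0043  0.0009  0.0629]
0.085 16 [-0.0032  0.0006  0.0856]
0.11 20 [-0.0034  0.0009  0.1097]
0.135 15 [-0.0037  0.0007  0.133 ]
side handle [[-0.0136, -0.0102, 0.1717], [-0.0091, -0.0071, 0.2147], [0.0072, 0.0053, 0.2509]] low/high xy [-0.0092 -0.007   0.1855] [-0.0082 -0.0073  0.2411]
0.06 19 [-0.0031 -0.0029  0.0621]
0.085 17 [-0.0031 -0.0037  0.0853]
0.11 12 [-0.0033 -0.0039  0.1124]
0.135 4 [-0.0023 -0.0012  0.1423]
```

```bash
python3 -m jog '[0,0,0,0,0,0, 0,0,0,0,0,0, 0,0,0,0,0,0, 0,0,0,0,0,0]' && python3 -c "
from plant import manip
print(manip.job_done())"
```

```text
time: 38.02
tool_pos: [0.3333, -0.2995, 0.3512]
tool_rot: [0.062, 0.244, 0.968, -0.015]
contact_force: [-0.5, 0.4, -0.2]
gripper_width: 0.702
grasp_force: 0.0
the job is handed in; nothing more can be done
None
```

I handed the job in at about 38 s: the hook drew the drawer out to its stop (about 118 mm by camera), then I hung it upright in its fork and let go; the hand-in gave no verdict, the hook brushed what looked like the vise handle (up to 6 N) on the way back, and I never re-measured the bottle and tin.

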